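# Load and lock the battery charging dock

## Robot

A 6-joint arm with a two-finger parallel gripper is mounted at the origin on the work surface. World frame = base frame: x ahead of the robot, y to its left, z up, the work surface at z = 0. Lengths are in m, angles in rad, forces in N, time in s.
With the tool pointing down it reaches from about 0.375 to 0.9 m from the base axis. Payload 3.1 kg.
Tool frame: the origin (TCP) lies on the centre line of the jaws, within the pads' length; the fingertips stand 22 mm ahead of it and the grasp point (between the pads) lies 3 mm ahead of it; z points along the fingers, x is the direction in which the jaws open and shut, and the axes are right-handed (so a half turn about z gives the same grasp; the last joint's range is limited). The gripper opens to 87 mm and grips with 3 to 60 N. Pads are 19 mm wide; open, the fingers measure 117 mm over their backs; the gripper's body (75 mm by 190 mm) begins 51 mm behind the grasp point.
Start: joints at [1.016, 0.527, 1.433, -0, 1.181, -0.178], TCP at [0.229, 0.581, 0.245] pointing down, gripper open.
Joint ranges: [-3.08, 3.08], [-0.75, 2.2], [0.22, 2.44], [-1.43, 4.57], [0, 2.65], [-2.85, 2.85]. Speed limits (rad/s): [2.79, 2.79, 3.14, 3.14, 3.14, 3.14].

## Interface

Orientations are given as a unit quaternion [x, y, z, w].
In Python, from rig import robot, camera, order gives the robot as it stands.
- The arm moves only by the shell command python3 -m pendant 'ROWS' [OPENING] [FORCE]. ROWS is JSON, a list of rows, each a list of 2 entries, a list of its own where there are three numbers: the shift along the tool's x, y, z in mm, then the turn about the tool's z in degrees. A call has 1 to 8 rows; each row shifts and turns the commanded pose from where the row before left it, along the tool's axes as they then stand; what a row does not reach is not made up. A row lasts 1/8 s, in which the tool goes at most 62.5 mm and 10.7 degrees, less where a joint would pass 70% of its speed; a pose out of reach is approached as far as the arm can. A call with a gripper value outside its range is refused whole. OPENING is the finger opening in mm, from 0 to 87, set as the call begins (- or left out, the last holds). The fingers move at their own pace and stop on an object; FORCE is the grip in N (left out, the last holds). Time passes only in rows, so rows that do not move let the fingers close. It gives the time, the measured TCP pose, the force and the opening at its end, in the units of the state.
- robot.get_obs(): the state, without advancing time (a new reading comes with each control period).
- camera(name): name is "side" or "top" or "wrist"; returns a dict with "pixels" (480x640x3 uint8, blue, green, red), "mtx" (3x3 intrinsics, pixels), "R" (3x3) and "t" (3): a world point X has camera coordinates R X + t. Camera axes: x right, y down, z forward; pixel columns grow to the right and rows downward; lengths in m; the calibration is good to about 2 mm. The wrist camera is an equidistant fisheye: a pixel r from the principal point sees the ray r / f radians off the axis. A picture is of the moment at which its call begins. There is no depth.
- order.hand_in(): hands the job in, once; it reports no verdict.
The state is a dict: "time": time; "q": joint angles; "joint_velocities": joint speeds; "joint_torque": joint torques, N m; "position": TCP position; "tool_rot": TCP orientation; "ft_force": force on the tool from outside, world axes, zero at the start; "moment": the same for the moment, N m; "grip_width": finger opening in m.
Only numpy, scipy, OpenCV 4.12 (cv2) and the standard library are available. Lean on these libraries where they do the work, as an engineer would, in place of code of your own. Each camera call takes 0.05 s, during which the arm holds its last target. There are 200 camera calls.

## Task

Flip the charging dock's isolator off, then stand every battery pack from the mat in a bay of the sprung carrier, one to a bay, and press the carrier down by its post until the catch holds it. Then push the lock pin's rod from outside through the eye in the dock's side plate and the carrier's lug until its handle is up against the plate, and last flip the isolator back on. Leave the spray can, the mug and the roll of tape alone.

Things in the scene. Friction and masses are not known exactly. Their poses are not given: they have to be found in the camera images.
- dock: charging dock, fixed: grey base plate 275 x 335 x 10 mm with a sprung aluminium carrier (middle), isolator lever (+y side), spring catch (+x side) and upright steel plate with the outer eye (-y side). Origin: on the bench under the middle of the carrier; x away from the robot at yaw 0, z up.
- carrier (a joint): how far the carrier has sunk, m: 0 up, 0.030 at its lower stop. Its spring lifts with 1 N at the top and 0.63 N more per mm, so it sinks about 2 to 5 mm per pack. The catch snaps over at about 0.027 and then holds it at about 0.026. Getting there takes about 20 to 23 N less the weight of the packs, pressed on its post.
- catch (a joint): spring bolt of the carrier's catch, m: 0 fully out (holding, if the carrier is down), up to 0.011 pushed back while the bar passes. The black knob on the bolt, pulled 11 mm along dock +x, frees the carrier.
- press_top (a point): flat top of the carrier's steel press post, a vertical cylinder of 24 mm diameter in the middle between the four bays; this point is the centre of its top, 90 mm above the bay floors. Press here.
- isolator (a joint): isolator toggle, rad: 1.0 on (lever leans 0.5 rad to dock +x), 0 off (leans 0.5 rad to dock -x). It snaps over at 0.5 and stays at either end; about 2 N at the tip moves it.
- lever_tip (a point): centre of the 17 mm ball at the tip of the isolator's steel lever (rod 10 mm thick). Its pivot is at 137 mm in dock y, 0 in dock x, 45 mm above the bench, on top of the dark switch housing; the ball is 62 mm from the pivot.
- eye (a point): mouth of the eye, on the outer (dock -y) face of the upright steel plate, 55 mm above the bench; axes as the dock. 16 mm hole along dock y through 10 mm of plate (50 mm wide, top at 80 mm). 33 mm behind the plate is the carrier's 10 mm thick lug with a 16 mm eye, in line with the outer one only when the catch holds the carrier down.
- pin: steel lock pin lying on the bench: square dark handle 66 x 20 x 20 mm with a round rod 12 mm thick and 80 mm long, tapered at its tip, out of one end. 0.24 kg. Origin: centre of the handle's underside; x from the handle towards the rod, z up. The rod's axis is 10 mm above the origin; the balance point is inside the handle.
- pin_shoulder (a point): point of the pin on the rod's axis where the rod leaves the handle (33 mm from the origin along pin x, 10 mm up).
- pin_tip (a point): end of the pin's rod (113 mm from the origin along pin x, 10 mm up).
- mat: grey plastic mat 250 x 220 x 4 mm fixed on the bench, on which the packs wait. Origin: its centre, on the bench.
- bay0 (a point): bay of the carrier: centre of its floor, axes as the dock. It is 83 mm (dock x) by 60 mm (dock y) inside, with ribs 7 mm high around it; a pack stands in it upright, its 76 mm side along the dock's x. The floor is 58 mm above the bench while the carrier is up and empty, and sinks with the carrier.
- bay1 (a point): bay of the carrier: centre of its floor, axes as the dock. It is 83 mm (dock x) by 60 mm (dock y) inside, with ribs 7 mm high around it; a pack stands in it upright, its 76 mm side along the dock's x. The floor is 58 mm above the bench while the carrier is up and empty, and sinks with the carrier.
- bay2 (a point): bay of the carrier: centre of its floor, axes as the dock. It is 83 mm (dock x) by 60 mm (dock y) inside, with ribs 7 mm high around it; a pack stands in it upright, its 76 mm side along the dock's x. The floor is 58 mm above the bench while the carrier is up and empty, and sinks with the carrier.
- bay3 (a point): bay of the carrier: centre of its floor, axes as the dock. It is 83 mm (dock x) by 60 mm (dock y) inside, with ribs 7 mm high around it; a pack stands in it upright, its 76 mm side along the dock's x. The floor is 58 mm above the bench while the carrier is up and empty, and sinks with the carrier.
- pack1: battery pack: black block 76 x 54 mm and 50 mm high with a grey grip block on top, 44 x 26 mm and 28 mm high (78 mm overall, about 0.3 kg). Origin: centre of its underside; x along the 76 mm side and the 44 mm side of the grip, z up; a half turn about z makes no difference. Starts upright on the mat. Two to four packs are present.
- pack2: battery pack: black block 76 x 54 mm and 50 mm high with a grey grip block on top, 44 x 26 mm and 28 mm high (78 mm overall, about 0.3 kg). Origin: centre of its underside; x along the 76 mm side and the 44 mm side of the grip, z up; a half turn about z makes no difference. Starts upright on the mat. Two to four packs are present.
- pack3: battery pack: black block 76 x 54 mm and 50 mm high with a grey grip block on top, 44 x 26 mm and 28 mm high (78 mm overall, about 0.3 kg). Origin: centre of its underside; x along the 76 mm side and the 44 mm side of the grip, z up; a half turn about z makes no difference. Starts upright on the mat. Two to four packs are present.
- pack4: battery pack: black block 76 x 54 mm and 50 mm high with a grey grip block on top, 44 x 26 mm and 28 mm high (78 mm overall, about 0.3 kg). Origin: centre of its underside; x along the 76 mm side and the 44 mm side of the grip, z up; a half turn about z makes no difference. Starts upright on the mat. Two to four packs are present.
- spraycan: bystander: spray can, 64 mm wide, 170 mm high. Origin: centre of its underside.
- mug: bystander: white mug, 80 mm wide, 90 mm high, handle to its y. Origin: centre of its underside.
- taperoll: bystander: roll of tape lying flat, 84 mm wide, 40 mm high. Origin: centre of its underside.
There are look-alikes about, which are no part of the job. What is shaped like the pack4 but green or red is not meant.

How it is judged:
On the way, in this order (a step that is already met when the one before it is completed fails the run):
1. the isolator is off and let go (value of joint isolator below 0.15 rad and contact force between the fingers and isolator below 0.3 N), for 0.2 s.
2. every pack stands in a bay of the carrier, let go (((horizontal distance between pack1 and bay0 below 0.01 m and z of pack1 in the frame of bay0 between -0.006 and 0.006 m) or (horizontal distance between pack1 and bay1 below 0.01 m and z of pack1 in the frame of bay1 between -0.006 and 0.006 m) or (horizontal distance between pack1 and bay2 below 0.01 m and z of pack1 in the frame of bay2 between -0.006 and 0.006 m) or (horizontal distance between pack1 and bay3 below 0.01 m and z of pack1 in the frame of bay3 between -0.006 and 0.006 m)) and ((horizontal distance between pack2 and bay0 below 0.01 m and z of pack2 in the frame of bay0 between -0.006 and 0.006 m) or (horizontal distance between pack2 and bay1 below 0.01 m and z of pack2 in the frame of bay1 between -0.006 and 0.006 m) or (horizontal distance between pack2 and bay2 below 0.01 m and z of pack2 in the frame of bay2 between -0.006 and 0.006 m) or (horizontal distance between pack2 and bay3 below 0.01 m and z of pack2 in the frame of bay3 between -0.006 and 0.006 m)) and ((horizontal distance between pack3 and bay0 below 0.01 m and z of pack3 in the frame of bay0 between -0.006 and 0.006 m) or (horizontal distance between pack3 and bay1 below 0.01 m and z of pack3 in the frame of bay1 between -0.006 and 0.006 m) or (horizontal distance between pack3 and bay2 below 0.01 m and z of pack3 in the frame of bay2 between -0.006 and 0.006 m) or (horizontal distance between pack3 and bay3 below 0.01 m and z of pack3 in the frame of bay3 between -0.006 and 0.006 m)) and ((horizontal distance between pack4 and bay0 below 0.01 m and z of pack4 in the frame of bay0 between -0.006 and 0.006 m) or (horizontal distance between pack4 and bay1 below 0.01 m and z of pack4 in the frame of bay1 between -0.006 and 0.006 m) or (horizontal distance between pack4 and bay2 below 0.01 m and z of pack4 in the frame of bay2 between -0.006 and 0.006 m) or (horizontal distance between pack4 and bay3 below 0.01 m and z of pack4 in the frame of bay3 between -0.006 and 0.006 m)) and contact force between the fingers and pack1 below 0.3 N and contact force between the fingers and pack2 below 0.3 N and contact force between the fingers and pack3 below 0.3 N and contact force between the fingers and pack4 below 0.3 N), for 0.2 s.
3. the catch holds the carrier down with the robot off it, packs in their bays, isolator still off (((horizontal distance between pack1 and bay0 below 0.01 m and z of pack1 in the frame of bay0 between -0.006 and 0.006 m) or (horizontal distance between pack1 and bay1 below 0.01 m and z of pack1 in the frame of bay1 between -0.006 and 0.006 m) or (horizontal distance between pack1 and bay2 below 0.01 m and z of pack1 in the frame of bay2 between -0.006 and 0.006 m) or (horizontal distance between pack1 and bay3 below 0.01 m and z of pack1 in the frame of bay3 between -0.006 and 0.006 m)) and ((horizontal distance between pack2 and bay0 below 0.01 m and z of pack2 in the frame of bay0 between -0.006 and 0.006 m) or (horizontal distance between pack2 and bay1 below 0.01 m and z of pack2 in the frame of bay1 between -0.006 and 0.006 m) or (horizontal distance between pack2 and bay2 below 0.01 m and z of pack2 in the frame of bay2 between -0.006 and 0.006 m) or (horizontal distance between pack2 and bay3 below 0.01 m and z of pack2 in the frame of bay3 between -0.006 and 0.006 m)) and ((horizontal distance between pack3 and bay0 below 0.01 m and z of pack3 in the frame of bay0 between -0.006 and 0.006 m) or (horizontal distance between pack3 and bay1 below 0.01 m and z of pack3 in the frame of bay1 between -0.006 and 0.006 m) or (horizontal distance between pack3 and bay2 below 0.01 m and z of pack3 in the frame of bay2 between -0.006 and 0.006 m) or (horizontal distance between pack3 and bay3 below 0.01 m and z of pack3 in the frame of bay3 between -0.006 and 0.006 m)) and ((horizontal distance between pack4 and bay0 below 0.01 m and z of pack4 in the frame of bay0 between -0.006 and 0.006 m) or (horizontal distance between pack4 and bay1 below 0.01 m and z of pack4 in the frame of bay1 between -0.006 and 0.006 m) or (horizontal distance between pack4 and bay2 below 0.01 m and z of pack4 in the frame of bay2 between -0.006 and 0.006 m) or (horizontal distance between pack4 and bay3 below 0.01 m and z of pack4 in the frame of bay3 between -0.006 and 0.006 m)) and value of joint carrier above 0.0235 m and value of joint catch below 0.004 m and contact force between the fingers and carrier below 0.3 N and value of joint isolator below 0.15 rad), for 0.3 s.
4. the pin is home through the eye and let go, isolator still off (distance between pin_shoulder and eye below 0.012 m and angle between the x axis of pin and the y axis of dock, either way round below 0.3 rad and value of joint carrier above 0.0235 m and value of joint catch below 0.004 m and contact force between the fingers and pin below 0.3 N and value of joint isolator below 0.15 rad), for 0.2 s.
5. the isolator is on (value of joint isolator above 0.85 rad), for 0.2 s.
At the end, for the whole second after the job is handed in: Every pack at rest in a bay (10 mm off centre at most, underside within 6 mm of its floor), carrier held by its catch (23.5 mm down or more, bolt within 4 mm of out), pin through the eye (shoulder within 12 mm of its mouth, within 0.3 rad of its axis), isolator on (over 0.85) (((horizontal distance between pack1 and bay0 below 0.01 m and z of pack1 in the frame of bay0 between -0.006 and 0.006 m) or (horizontal distance between pack1 and bay1 below 0.01 m and z of pack1 in the frame of bay1 between -0.006 and 0.006 m) or (horizontal distance between pack1 and bay2 below 0.01 m and z of pack1 in the frame of bay2 between -0.006 and 0.006 m) or (horizontal distance between pack1 and bay3 below 0.01 m and z of pack1 in the frame of bay3 between -0.006 and 0.006 m)) and ((horizontal distance between pack2 and bay0 below 0.01 m and z of pack2 in the frame of bay0 between -0.006 and 0.006 m) or (horizontal distance between pack2 and bay1 below 0.01 m and z of pack2 in the frame of bay1 between -0.006 and 0.006 m) or (horizontal distance between pack2 and bay2 below 0.01 m and z of pack2 in the frame of bay2 between -0.006 and 0.006 m) or (horizontal distance between pack2 and bay3 below 0.01 m and z of pack2 in the frame of bay3 between -0.006 and 0.006 m)) and ((horizontal distance between pack3 and bay0 below 0.01 m and z of pack3 in the frame of bay0 between -0.006 and 0.006 m) or (horizontal distance between pack3 and bay1 below 0.01 m and z of pack3 in the frame of bay1 between -0.006 and 0.006 m) or (horizontal distance between pack3 and bay2 below 0.01 m and z of pack3 in the frame of bay2 between -0.006 and 0.006 m) or (horizontal distance between pack3 and bay3 below 0.01 m and z of pack3 in the frame of bay3 between -0.006 and 0.006 m)) and ((horizontal distance between pack4 and bay0 below 0.01 m and z of pack4 in the frame of bay0 between -0.006 and 0.006 m) or (horizontal distance between pack4 and bay1 below 0.01 m and z of pack4 in the frame of bay1 between -0.006 and 0.006 m) or (horizontal distance between pack4 and bay2 below 0.01 m and z of pack4 in the frame of bay2 between -0.006 and 0.006 m) or (horizontal distance between pack4 and bay3 below 0.01 m and z of pack4 in the frame of bay3 between -0.006 and 0.006 m)) and value of joint carrier above 0.0235 m and value of joint catch below 0.004 m and distance between pin_shoulder and eye below 0.012 m and angle between the x axis of pin and the y axis of dock, either way round below 0.3 rad and value of joint isolator above 0.85 rad and linear speed of each of pack1, pack2, pack3, pack4, pin below 0.02 m/s); the robot touches nothing.
It fails at once if the spraycan is moved more than 40 mm (distance of spraycan from where it was at the start of the episode above 0.04 m).
It fails at once if the mug is moved more than 40 mm (distance of mug from where it was at the start of the episode above 0.04 m).
It fails at once if the taperoll is moved more than 40 mm (distance of taperoll from where it was at the start of the episode above 0.04 m).
Of pack1, pack2, pack3, pack4 only 2 to 4 are there at a start; the rules pass over those that are not, and their reading is None.
At some moment in a run one of pack1, pack2, pack3, pack4, pin may be knocked a few centimetres aside while the robot is not near it.
It also fails if it takes over 210 s, if anything falls off the work surface, if the arm or the gripper's body presses on something with over 40 N, if the wrist force passes 120 N, or if a joint passes its speed limit or range.

## Working session

There is one attempt and no reset: what is moved stays moved. The work goes in short steps, Python scripts to look and compute and a shell command to move; the robot and the scene stay as the last step left them, time stands still between calls to the robot, and variables do not carry over. Pictures are saved under pics/ and viewed, about 12 in all and at most 16, crops included, and the job is handed in when it is done.

```bash
ls; mkdir -p pics
python3 - <<'E'
from rig import robot,camera
import cv2
print(robot.get_obs())
for n in("top","side","wrist"):
    c=camera(n); cv2.imwrite(f"pics/{n}0.png",c["pixels"]); print(n,c["mtx"].tolist(),c["R"].round(4).tolist(),c["t"].round(4).tolist())
E
```

```text
pics
{'time': 0.0, 'q': array([ 1.01651839e+00,  5.28475454e-01,  1.43392566e+00, -2.54820640e-05,
        1.18139935e+00, -1.78517906e-01]), 'joint_velocities': array([-1.33277293e-03, -6.35821625e-04, -5.18600844e-04, -1.80125458e-03,
        6.75594921e-04,  2.75667229e-06]), 'joint_torque': array([-1.07306008e-03, -4.40047145e+01, -1.76589471e+01,  6.32453710e-02,
        5.82765753e-02, -1.64640619e-04]), 'position': array([0.22897642, 0.58079123, 0.24355846]), 'tool_rot': array([ 8.26731199e-01,  5.62596041e-01, -1.00361835e-03,  4.59883020e-04]), 'ft_force': array([0.21758725, 0.06342393, 0.15838799]), 'moment': array([-0.03024613,  0.05122634, -0.02926767]), 'grip_width': 0.08681536839951375}
top [[518.6104960420137, 0.0, 318.8000525419421], [0.0, 518.6104960420137, 244.92325673014662], [0.0, 0.0, 1.0]] [[0.0102, -0.9999, 0.0043], [-0.9877, -0.0107, -0.1563], [0.1563, -0.0027, -0.9877]] [0.047, 0.6143, 1.1385]
side [[595.8549776841561, 0.0, 315.67648363531805], [0.0, 595.8549776841561, 237.050068924869], [0.0, 0.0, 1.0]] [[0.7208, -0.6931, -0.0027], [-0.487, -0.5036, -0.7136], [0.4932, 0.5157, -0.7006]] [-0.3974, 0.4135, 1.2633]
wrist [[371.64829954431775, 0.0, 318.33826800172557], [0.0, 371.64829954431775, 235.0610332337157], [0.0, 0.0, 1.0]] [[0.3668, 0.9303, -0.0025], [0.8866, -0.3488, 0.3038], [0.2818, -0.1136, -0.9527]] [-0.6227, -0.037, 0.3926]
```

View pics/top0.png

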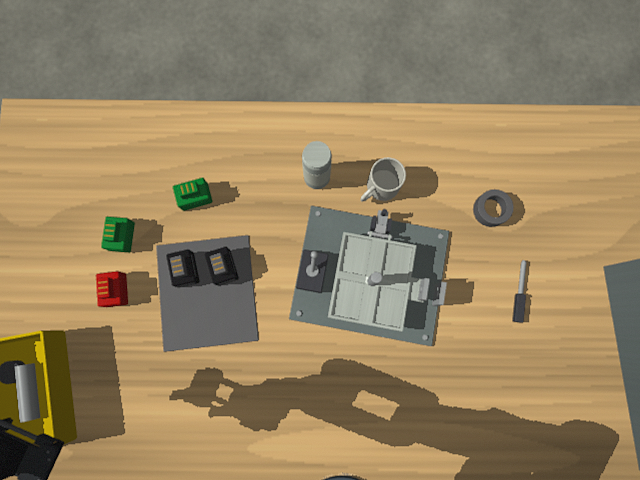

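View pics/side0.png

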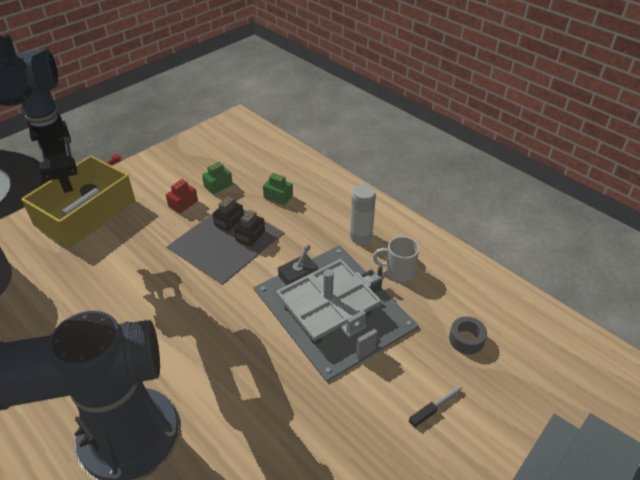

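The top view shows black packs at (180,267) and (221,265). The look-alikes are green at (118,233) and (192,193), and red at (111,288). The dock is around (370,280), its lever ball near (313,257), and the pin runs from (518,308) to (524,263). Next come enlarged crops to confirm.

```bash
cat > h.py <<'E'
import numpy as np, cv2
from scipy.spatial.transform import Rotation as Rot
from rig import robot,camera
def ray(c,p):
    p=np.array(p,float);K=c["mtx"]
    d=np.array([(p[0]-K[0,2])/K[0,0],(p[1]-K[1,2])/K[1,1],1.])
    if c.get("fish"):
        r=np.hypot(*d[:2]);d=np.array([d[0]/r*np.sin(r),d[1]/r*np.sin(r),np.cos(r)])
    R,t=np.array(c["R"]),np.array(c["t"]); return -R.T@t, R.T@d
def onz(c,p,z):
    o,d=ray(c,p); return o+d*(z-o[2])/d[2]
def tri(c1,p1,c2,p2):
    o1,d1=ray(c1,p1);o2,d2=ray(c2,p2)
    s=np.linalg.lstsq(np.c_[d1,-d2],o2-o1,rcond=None)[0]
    a,b=o1+s[0]*d1,o2+s[1]*d2; return (a+b)/2,np.linalg.norm(a-b)
def proj(c,X):
    v=np.array(c["R"])@X+c["t"];K=c["mtx"]
    if c.get("fish"):
        r=np.hypot(v[0],v[1]);th=np.arctan2(r,v[2]);return K[[0,1],[0,1]]*th*v[:2]/r+K[:2,2]
    return K[[0,1],[0,1]]*v[:2]/v[2]+K[:2,2]
def cam(n):
    c=camera(n); c["fish"]=n=="wrist"; return c
def crop(c,x0,y0,x1,y1,s,f):
    im=cv2.resize(c["pixels"][y0:y1,x0:x1],None,fx=s,fy=s,interpolation=cv2.INTER_CUBIC)
    for x in range((x0+9)//10*10,x1,10): cv2.line(im,(int((x-x0+.5)*s),0),(int((x-x0+.5)*s),6 if x%50 else 14),(0,0,255),1)
    for y in range((y0+9)//10*10,y1,10): cv2.line(im,(0,int((y-y0+.5)*s)),(6 if y%50 else 14,int((y-y0+.5)*s)),(0,0,255),1)
    cv2.imwrite("pics/"+f,im)
def shift(dx,dy,dz):   # world mm -> tool mm
    return Rot.from_quat(robot.get_obs()["tool_rot"]).inv().apply([dx,dy,dz])
def goto(x,y,z,yaw):   # world m, jaw axis yaw deg -> tool shift mm (now axes) and turn about tool z
    o=robot.get_obs();R=Rot.from_quat(o["tool_rot"]).as_matrix()
    s=R.T@((np.array([x,y,z])-o["position"])*1e3)
    y0=np.degrees(np.arctan2(R[1,0],R[0,0])); t=-(yaw-y0); t=(t+90)%180-90
    print("shift",s.round(1),"turn",round(t,1),"now yaw",round(y0,1),"q",np.round(o["q"],2))
E
python3 - <<'E'
from h import *
c=cam("top"); crop(c,282,198,462,356,3.6,"dockcrop.png"); crop(c,90,170,270,310,3.6,"packcrop.png")
s=cam("side"); 
for n,c in(("top",c),("side",s)): np.save(n,c,allow_pickle=True)
E
```

```text
(no output)
```

View pics/dockcrop.png

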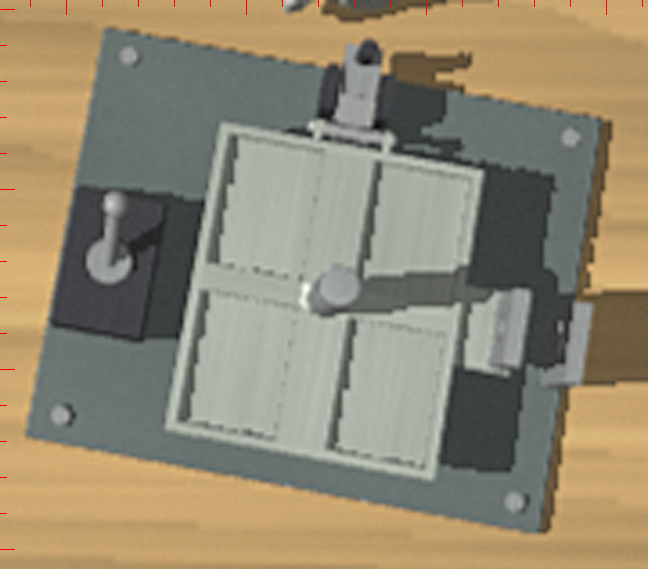

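View pics/packcrop.png

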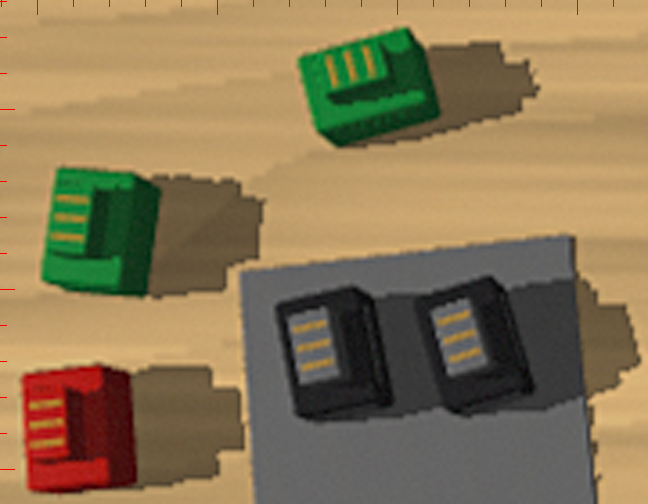

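The post top is at crop (341,285), the lever ball at (114,203) and the base corners at (106,27), (605,118), (546,530) and (27,437). The two black packs with grey grips on the mat are the ones meant. The green and red ones have the right shape but the wrong colour.

```bash
cat > m.py <<'E'
from h import *
T=np.load("top.npy",allow_pickle=True).item();S=np.load("side.npy",allow_pickle=True).item()
D=lambda p:(282+p[0]/3.6-.5,198+p[1]/3.6-.5)
P=lambda p:(90+p[0]/3.6-.5,170+p[1]/3.6-.5)
base=np.array([onz(T,D(p),.01) for p in[(106,27),(605,118),(546,530),(27,437)]])[:,:2]
print("base",base.round(4).tolist(),[np.linalg.norm(base[i]-base[i-1]).round(4) for i in range(4)])
scr=np.array([onz(T,D(p),.013) for p in[(129,56),(570,137),(515,501),(62,414)]])[:,:2]
def yaw(q):  # corners: +x+y, +x-y, -x-y, -x+y
    xd=(q[0]+q[1]-q[2]-q[3]); yd=(q[0]-q[1]+q[3]-q[2]); return np.degrees([np.arctan2(xd[1],xd[0]),np.arctan2(-yd[0],yd[1])])
print("yaw",yaw(base),yaw(scr),"centre",base.mean(0),scr.mean(0))
car=np.array([onz(T,D(p),.065) for p in[(222,124),(484,172),(434,480),(166,430)]])[:,:2]
print("car",yaw(car),car.mean(0),[np.linalg.norm(car[i]-car[i-1]).round(4) for i in range(4)])
post=onz(T,D((341,285)),.148);print("post",post)
y=np.radians(np.r_[yaw(base),yaw(scr),yaw(car)].mean()); R=np.array([[np.cos(y),-np.sin(y)],[np.sin(y),np.cos(y)]])
O=(car.mean(0)+post[:2])/2
print("dockyaw",np.degrees(y),"O",O)
dk=lambda X:R.T@(np.array(X)[:2]-O)
print("base in dock",dk(base.mean(0)),"ball",dk(onz(T,D((114,203)),.099)),"exp .030,.137; eyeplate top",[dk(onz(T,D(p),.08)) for p in((573,303),(592,305),(583,384),(563,384))])
for n,q in(("bayTL",((237,137),(375,160),(345,320),(207,270))),):
    pass
# rib inner lines
print("ribs",[dk(onz(T,D(p),.065)).round(4) for p in((222,124),(373,160),(484,172),(210,270),(194,300),(465,300),(347,330))])
for n,g in(("A",[(288,312),(328,305),(341,379),(298,387)]),("B",[(431,308),(470,297),(488,368),(447,378)])):
    q=np.array([onz(T,P(p),.082) for p in g])[:,:2]
    print(n,q.mean(0),"yaw",yaw(q),[np.linalg.norm(q[i]-q[i-1]).round(4) for i in range(4)])
E
python3 m.py
```

```text
base [[0.7163, 0.0731], [0.6584, -0.257], [0.3908, -0.2115], [0.4461, 0.1204]] [np.float64(0.2743), np.float64(0.3351), np.float64(0.2715), np.float64(0.3365)]
yaw [-9.78758721 -9.70170656] [ -9.84412355 -10.09276186] centre [ 0.55286365 -0.06875372] [ 0.55264629 -0.06716225]
car [-10.0967577  -9.9114783] [ 0.53156396 -0.06659959] [np.float64(0.194), np.float64(0.1669), np.float64(0.1939), np.float64(0.1664)]
post [ 0.53258018 -0.06609436  0.148     ]
dockyaw -9.905735862083107 O [ 0.53207207 -0.06634697]
base in dock [0.02089565 0.00120586] ball [0.03017566 0.13926233] exp .030,.137; eyeplate top [array([ 0.02333666, -0.14770698]), array([ 0.02424663, -0.15933116]), array([-0.02436791, -0.16088471]), array([-0.0265859 , -0.14891645])]
ribs [array([0.0966, 0.0828]), array([ 0.0913, -0.0144]), array([ 0.0965, -0.0841]), array([0.0044, 0.074 ]), array([-0.0158,  0.0805]), array([ 0.0149, -0.0848]), array([-0.0168, -0.0159])]
A [0.55902215 0.36656351] yaw [11.67601917 11.00410346] [np.float64(0.0469), np.float64(0.0248), np.float64(0.0467), np.float64(0.0265)]
B [0.56489928 0.277854  ] yaw [15.69182559 15.54761579] [np.float64(0.0446), np.float64(0.0247), np.float64(0.0456), np.float64(0.0256)]
```

```bash
cat >> h.py <<'E'
O=np.array([.5321,-.0663]);YAW=-9.9
def dw(x,y): # dock -> world
    c,s=np.cos(np.radians(YAW)),np.sin(np.radians(YAW)); return O[0]+c*x-s*y,O[1]+s*x+c*y
def wd(X):
    c,s=np.cos(np.radians(YAW)),np.sin(np.radians(YAW)); a,b=X[0]-O[0],X[1]-O[1]; return np.array([c*a+s*b,-s*a+c*b])
E
python3 - <<'E'
from h import *
goto(*dw(.068,.137),.245,80.1)
c=cam("wrist");print("cam pos",(-c["R"].T@c["t"]).round(3))
E
```

```text
shift [-343.2  558.4   -0.7] turn -11.6 now yaw 68.5 q [ 1.02  0.53  1.43 -0.    1.18 -0.18]
cam pos [0.151 0.611 0.384]
```

```bash
python3 -m pendant '[[[-31,50,0],0],[[-31,50,0],0],[[-31,50,0],0],[[-31,50,0],0],[[-31,50,0],0],[[-31,50,0],0],[[-31,50,0],0],[[-31,50,0],0]]' 0
python3 -m pendant '[[[-31,52,0],0],[[-32,53,0],0],[[-32,53,0],0],[[0,0,0],-6],[[0,0,0],-5.6],[[0,0,0],0]]'
python3 - <<'E'
from h import *
goto(*dw(.068,.137),.102,80.1)
c=cam("wrist");cv2.imwrite("pics/w1.png",c["pixels"]);np.save("w1",c,allow_pickle=True)
E
```

```text
time: 1.3
position: [0.5115, 0.2022, 0.2447]
tool_rot: [0.827, 0.563, 0.0, 0.0]
ft_force: [0.6, 0.6, -0.2]
grip_width: 0.0147
time: 2.05
position: [0.6225, 0.0572, 0.2443]
tool_rot: [0.766, 0.643, -0.0, -0.0]
ft_force: [-0.1, 0.4, -0.3]
grip_width: 0.0002
shift [ -0.2   0.3 142.3] turn -0.1 now yaw 80.0 q [-0.09  0.53  1.43  0.    1.18 -1.48]
```

View pics/w1.png

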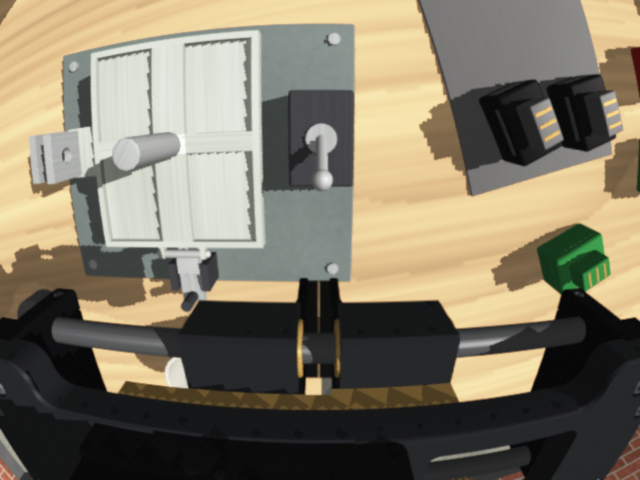

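The wrist view shows the lever (ball at (323,180), on), four empty bays with a centre bar at columns 163–188, and the fingers clear of everything. Now the push.

```bash
python3 -m pendant '[[[0,0,45],0],[[0,0,45],0],[[0,0,40],0],[[0,0,12],0],[[0,-12,0],0],[[0,-12,0],0],[[0,-10,0],0],[[0,-10,0],0]]'
python3 -m pendant '[[[0,-8,0],0],[[0,-8,0],0],[[0,-4,0],0],[[0,20,0],0],[[0,40,0],0],[[0,0,-60],0],[[0,0,-60],0],[[0,0,0],0]]'
python3 - <<'E'
from h import *
c=np.load("w1.npy",allow_pickle=True).item()
for n,p,z in(("xy++ rim",(189,151),.065),("",(258,151),.065),("",(255,241),.065),("",(191,243),.065),("++floor right edge",(250,200),.058),("bar left",(163,100),.065),("bar right",(186,100),.065),("bar left low",(163,200),.065),("bar right low",(188,200),.065),("post",(128,153),.148),("midbar",(220,133),.065),("midbar",(220,151),.065),("farL",(97,100),.065),("L rim lo",(103,243),.065),("ball",(323,180),.0994)):
    print(n,(wd(onz(c,p,z))*1e3).round(1))
c=cam("wrist"); crop(c,20,20,380,290,2,"w2.png"); np.save("w2",c,allow_pickle=True)
E
```

```text
time: 3.1
position: [0.5855, 0.0648, 0.1072]
tool_rot: [0.766, 0.643, 0.007, 0.006]
ft_force: [5.6, 1.1, 4.1]
grip_width: 0.0004
time: 4.1
position: [0.6197, 0.0581, 0.2264]
tool_rot: [0.766, 0.643, 0.002, 0.002]
ft_force: [-0.3, -0.7, 0.7]
grip_width: 0.0003
xy++ rim [ 6.7 21.1]
 [ 9.2 84.2]
 [91. 78.]
 [93.1 15.5]
++floor right edge [54.1 74.1]
bar left [-41.3  -2.3]
bar right [-39.2  20.1]
bar left low [50.8 -8.7]
bar right low [51.5 16.8]
post [-0.9  4.4]
midbar [-7.8 50.8]
midbar [ 8.1 50.2]
farL [-49.9 -74.4]
L rim lo [ 93.6 -85.2]
ball [ 29.7 139.8]
```

View pics/w2.png

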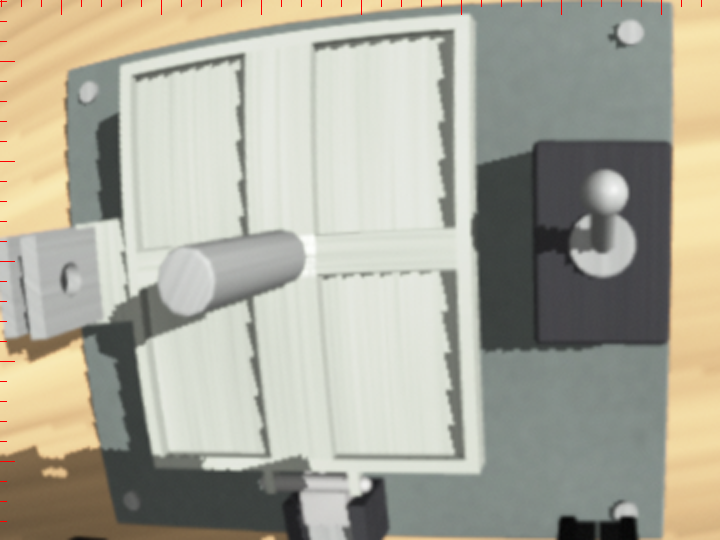

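The lever now leans to dock -x, so the isolator is off. I'll take one view from above the dock centre to measure the bays.

```bash
python3 - <<'E'
from h import *
goto(*dw(.09,0),.20,80.1)
E
python3 -m pendant '[[[-46,8,9],0],[[-46,8,9],0],[[-45,6,9],0],[[0,0,0],0],[[0,0,0],0]]'
python3 - <<'E'
from h import *
c=cam("wrist"); np.save("w3",c,allow_pickle=True); crop(c,180,40,460,290,2.4,"w3.png")
print(c["R"].round(4).tolist(),robot.get_obs()["position"])
E
```

```text
shift [-137.4   27.    23.8] turn -0.0 now yaw 80.1 q [-0.09  0.54  1.47 -0.    1.13 -1.48]
time: 4.78
position: [0.6147, -0.0797, 0.1936]
tool_rot: [0.766, 0.643, -0.001, -0.002]
ft_force: [0.7, -0.4, -0.1]
grip_width: 0.0005
[[0.1729, 0.9849, 0.0007], [0.9399, -0.1652, 0.2988], [0.2944, -0.051, -0.9543]] [ 0.61519946 -0.07926806  0.19418606]
```

View pics/w3.png

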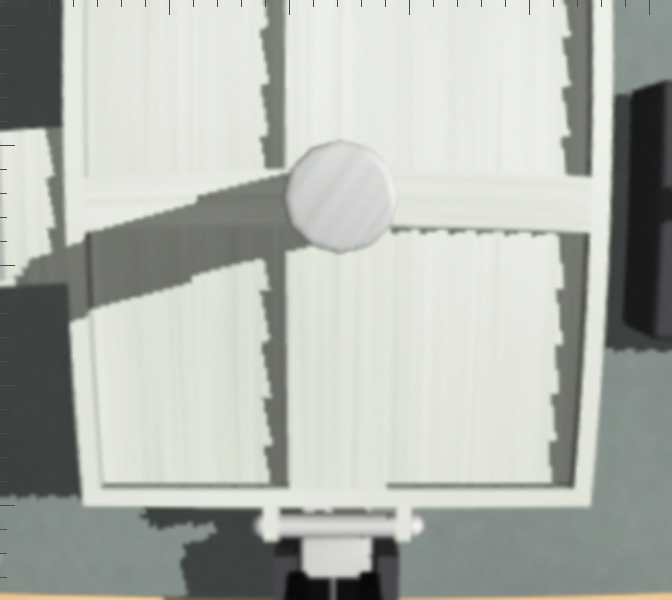

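Run:
```python
from h import *
goto(.5649,.2779,.20,105.6)
T=np.load("top.npy",allow_pickle=True).item();c=cam("top")
d=cv2.absdiff(T["pixels"],c["pixels"]).max(2); 
for n,(a,b,e,f) in {"packs":(150,235,265,300),"pin":(500,250,540,330)}.items(): print(n,(d[b:f,a:e]>25).sum())
```

```text
shift [ 343.2 -111.    -5. ] turn -25.5 now yaw 80.1 q [-0.31  0.58  1.49  0.    1.07 -1.71]
packs 1619
pin 2575
```

```bash
python3 -m pendant '[[[57,-18,-8],0],[[57,-18,-8],0],[[57,-18,-8],0],[[57,-18,-8],0],[[57,-18,-8],0],[[58,-21,-5],0],[[0,0,0],-10],[[0,0,0],-10]]' 50
python3 -m pendant '[[[0,0,0],-5.5],[[0,0,0],0]]'
python3 - <<'E'
from h import *
goto(.5649,.2779,.080,105.6)
c=cam("wrist");np.save("w4",c,allow_pickle=True);t=cam("top");cv2.imwrite("pics/top4.png",t["pixels"])
crop(c,0,0,640,480,1.2,"w4.png")
E
```

```text
time: 5.88
position: [0.5646, 0.2793, 0.2406]
tool_rot: [0.638, 0.77, -0.0, -0.0]
ft_force: [-0.4, 0.4, -0.5]
grip_width: 0.0501
time: 6.12
position: [0.5653, 0.2777, 0.2406]
tool_rot: [0.604, 0.797, -0.0, -0.0]
ft_force: [-0.6, 0.3, 0.6]
grip_width: 0.0498
shift [  0.2  -0.3 160.6] turn 0.0 now yaw 105.6 q [ 0.28  0.54  1.42  0.    1.18 -1.56]
```

View pics/w4.png

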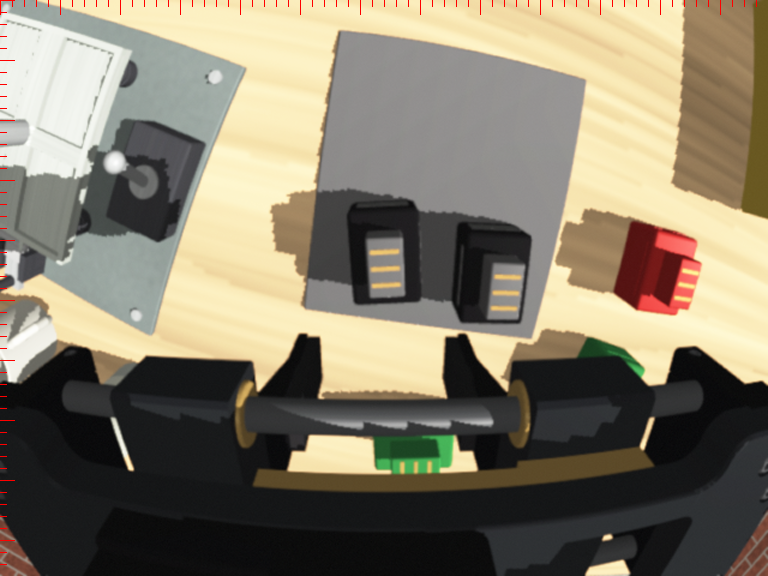

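Both black packs are where I expected: B's grip is centred near crop (386,265) and A's near (505,291). I'll measure both from this view.

Run:
```python
from h import *
c=np.load("w4.npy",allow_pickle=True).item()
for g in([(367,232),(403,235),(404,294),(369,297)],[(487,263),(525,264),(521,318),(488,321)]):
    q=np.array([onz(c,(p[0]/1.2-.5,p[1]/1.2-.5),.082) for p in g]); e=q[3]-q[0]+q[2]-q[1]
    print(q.mean(0).round(4),"yaw",np.degrees(np.arctan2(e[1],e[0])).round(1),[np.linalg.norm(q[i]-q[i-1]).round(3) for i in range(4)])
```

```text
[0.5627 0.2783 0.082 ] yaw 17.1 [np.float64(0.047), np.float64(0.025), np.float64(0.043), np.float64(0.025)]
[0.5585 0.3676 0.082 ] yaw 19.1 [np.float64(0.044), np.float64(0.029), np.float64(0.042), np.float64(0.026)]
```

```bash
python3 -m pendant '[[[0,0,50],0],[[0,0,50],0],[[0,0,35],0],[[0,0,20],0],[[0,0,5],0],[[0,0,0],0]]' 50 30
python3 -m pendant '[[[0,0,0],0],[[0,0,0],0],[[0,0,0],0],[[0,0,0],0]]' 0 30
python3 -m pendant '[[[0,0,-30],0],[[0,0,-50],0],[[0,0,-50],0],[[0,0,0],0]]'
python3 - <<'E'
from h import *
goto(*dw(.050,.048),.20,80.1)
E
```

```text
time: 6.98
position: [0.5667, 0.2767, 0.0808]
tool_rot: [0.605, 0.796, 0.0, 0.0]
ft_force: [-0.4, 0.5, -0.5]
grip_width: 0.0498
time: 7.48
position: [0.5665, 0.2768, 0.081]
tool_rot: [0.605, 0.796, 0.0, 0.0]
ft_force: [-1.2, 1.4, 2.3]
grip_width: 0.0256
time: 7.98
position: [0.5691, 0.2771, 0.2149]
tool_rot: [0.605, 0.796, 0.004, 0.003]
ft_force: [0.0, 0.6, -2.5]
grip_width: 0.0259
shift [-299.   -62.2   14.4] turn 25.5 now yaw 105.6 q [ 0.28  0.57  1.45 -0.    1.12 -1.57]
```

```bash
python3 -m pendant '[[[-50,-10,-2],0],[[-50,-10,0],0],[[-50,-10,0],0],[[-50,-10,0],0],[[-50,-10,0],0],[[-49,-10,0],8],[[0,0,0],8.5],[[0,0,0],9]]'
python3 -m pendant '[[[0,0,0],0],[[0,0,0],0]]'
python3 - <<'E'
from h import *
goto(*dw(.050,.048),.20,80.1)
c=cam("wrist");np.save("w5",c,allow_pickle=True);cv2.imwrite("pics/w5.png",cv2.resize(c["pixels"],None,fx=1.25,fy=1.25))
s=cam("side");np.save("s5",s,allow_pickle=True)
t=cam("top");np.save("t5",t,allow_pickle=True)
E
```

```text
time: 8.98
position: [0.5873, -0.0287, 0.2102]
tool_rot: [0.768, 0.64, -0.002, -0.002]
ft_force: [-0.2, 0.6, -1.9]
grip_width: 0.0257
time: 9.22
position: [0.5881, -0.0274, 0.2114]
tool_rot: [0.765, 0.644, -0.001, -0.001]
ft_force: [-0.2, 0.4, -2.5]
grip_width: 0.0254
shift [ 0.1  1.5 11.4] turn 0.1 now yaw 80.2 q [-0.24  0.52  1.56 -0.    1.07 -1.64]
```

View pics/w5.png

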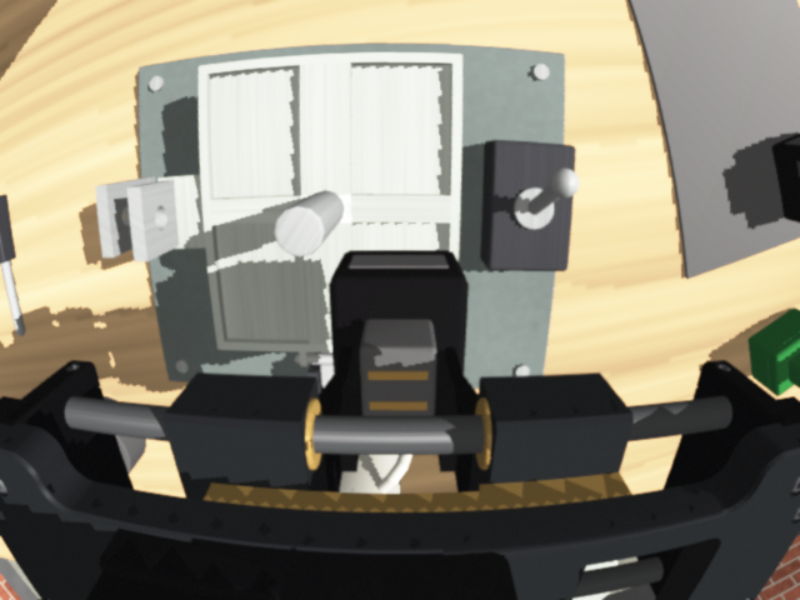

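The pack hangs straight in the jaws; its block's top front edge runs from (332,285) to (468,285) in the 1.25x picture. I'll measure its offset from the TCP.

Run:
```python
from h import *
c=np.load("w5.npy",allow_pickle=True).item(); o=robot.get_obs()["position"]; print("tcp",(wd(o)*1e3).round(1),o[2])
g=cv2.cvtColor(c["pixels"],cv2.COLOR_BGR2GRAY); print("col 320 rows200-290",g[200:290:2,320].tolist())
for n,p,dz in(("blk",(332,285),-.027),("blk",(468,285),-.027),("bot",(348,253),-.077),("bot",(456,253),-.077),("gripbase",(362,320),-.027),("gripbase",(436,320),-.027),("griptop",(398,346),.001),("post",(304,231),None)):
    z=.148 if dz is None else o[2]+dz
    print(n,(wd(onz(c,(p[0]/1.25-.4,p[1]/1.25-.4),z))*1e3).round(1))
```

```text
tcp [49.1 48.1] 0.2122232610133543
col 320 rows200-290 [135, 25, 56, 68, 68, 69, 87, 80, 19, 17, 19, 23, 27, 27, 27, 28, 28, 28, 28, 27, 27, 28, 28, 28, 28, 27, 28, 34, 63, 68, 67, 69, 70, 71, 69, 69, 71, 73, 76, 105, 125, 129, 127, 128, 126]
blk [13.7 21.8]
blk [13.6 72.9]
bot [12.5 22.6]
bot [12.3 74.3]
gripbase [27.7 32.8]
gripbase [27.6 61.2]
griptop [26.1 46.7]
post [-0.7  4.2]
```

Run:
```python
from h import *
c=np.load("w3.npy",allow_pickle=True).item();F=lambda p:(180+p[0]/2.4-.5,40+p[1]/2.4-.5)
for n,p,z in(("post",(341,196),.148),("rimL",(83,505),.065),("rimR",(590,505),.065),("rimL up",(65,100),.065),("rimR up",(611,100),.065),("barL",(287,450),.065),("barR",(387,487),.058),("bayR",(577,487),.058),("bayL",(102,487),.058)):
    print(n,(wd(onz(c,F(p),z))*1e3).round(1))
c=np.load("w5.npy",allow_pickle=True).item();F=lambda p:(p[0]/1.25-.4,p[1]/1.25-.4)
for n,p,z in(("rimL -x",(199,66),.065),("rimR -x",(462,54),.065),("screw -+",(541,71),.013),("screw --",(155,82),.013)):print("w5",n,(wd(onz(c,F(p),z))*1e3).round(1))
c=np.load("w1.npy",allow_pickle=True).item()
for n,p,z in(("screw -+",(334,39),.013),("screw ++",(332,268),.013),("screw --",(73,66),.013)):print("w1",n,(wd(onz(c,p,z))*1e3).round(1))
T=np.load("top.npy",allow_pickle=True).item();D=lambda p:(282+p[0]/3.6-.5,198+p[1]/3.6-.5)
for p in[(129,56),(570,137),(515,501),(62,414)]:print("top screw",(wd(onz(T,D(p),.013))*1e3).round(1))
```

```text
post [-0.4  1.6]
rimL [ 96.6 -82.4]
rimR [96.8 84.6]
rimL up [-33.2 -81.4]
rimR up [-33.4  84.7]
barL [ 78.  -14.5]
barR [92.7 17.6]
bayR [92.9 81.6]
bayL [ 92.7 -77.3]
w5 rimL -x [-98.  -81.5]
w5 rimR -x [-97.7  85.1]
w5 screw -+ [-100.4  151.1]
w5 screw -- [-101.9 -144. ]
w1 screw -+ [-99.2 151.7]
w1 screw ++ [139.5 150.7]
w1 screw -- [-100.7 -143.2]
top screw [140.2 150.2]
top screw [ 139.7 -144.6]
top screw [ -99.9 -144.5]
top screw [-98.4 149.7]
```

```bash
cat >> h.py <<'E'
O=np.array(dw(-.0002,.0012))
E
python3 -m pendant '[[[1.4,0,20],0],[[0,0,20],0],[[0,0,15],0],[[0,0,8],0],[[0,0,5],0],[[0,0,4],0],[[0,0,0],0]]'
python3 - <<'E'
from h import *
o=robot.get_obs();print(wd(o["position"])*1e3,o["position"][2],o["ft_force"]); goto(*dw(.0493,.048),.136,80.1)
E
```

```text
time: 10.25
position: [0.5892, -0.0263, 0.1406]
tool_rot: [0.766, 0.643, 0.0, 0.0]
ft_force: [-0.8, -1.0, -2.5]
grip_width: 0.0256
[49.5706005  48.00089625] 0.1406018397855064 [-0.75837149 -1.01213017 -2.48068987]
shift [-0.  -0.3  4.6] turn -0.0 now yaw 80.1 q [-0.23  0.62  1.61 -0.    0.91 -1.63]
```

```bash
python3 -m pendant '[[[0,0,3],0],[[0,0,3],0],[[0,0,2],0],[[0,0,0],0]]'
python3 -m pendant '[[[0,0,0],0],[[0,0,0],0],[[0,0,0],0],[[0,0,-15],0],[[0,0,-45],0],[[0,0,-45],0],[[0,0,0],0]]' 50
python3 - <<'E'
from h import *
goto(.5590,.3670,.20,105)
E
```

```text
time: 10.75
position: [0.5893, -0.0263, 0.1327]
tool_rot: [0.766, 0.643, 0.0, 0.0]
ft_force: [-0.4, 0.4, -0.3]
grip_width: 0.026
time: 11.62
position: [0.592, -0.0268, 0.2429]
tool_rot: [0.766, 0.643, 0.003, 0.004]
ft_force: [0.5, -0.5, -0.3]
grip_width: 0.0497
shift [ 382.3 -100.8   41.5] turn -24.9 now yaw 80.1 q [-0.23  0.48  1.53 -0.    1.12 -1.63]
```

```bash
python3 -m pendant '[[[55,-14,0],0],[[55,-14,0],0],[[55,-14,0],0],[[55,-14,0],0],[[55,-15,0],0],[[55,-15,0],0],[[52,-15,0],-7],[[0,0,0],-8]]'
python3 -m pendant '[[[0,0,0],-8],[[0,0,0],0],[[0,0,0],0]]'
python3 - <<'E'
from h import *
goto(.5590,.3670,.081,103)
c=cam("wrist");np.save("w6",c,allow_pickle=True);im=c["pixels"][100:300,220:440];cv2.imwrite("pics/w6.png",cv2.resize(im,None,fx=3,fy=3,interpolation=cv2.INTER_CUBIC))
E
```

```text
time: 12.62
position: [0.5538, 0.3715, 0.2369]
tool_rot: [0.671, 0.741, 0.0, -0.001]
ft_force: [-0.4, -0.8, -0.5]
grip_width: 0.0503
time: 13.0
position: [0.5553, 0.3671, 0.2373]
tool_rot: [0.623, 0.782, -0.0, -0.0]
ft_force: [0.8, 0.0, 0.7]
grip_width: 0.0501
shift [ -0.9   3.6 156.3] turn -0.1 now yaw 102.9 q [ 0.42  0.59  1.33  0.    1.22 -1.38]
```

View pics/w6.png

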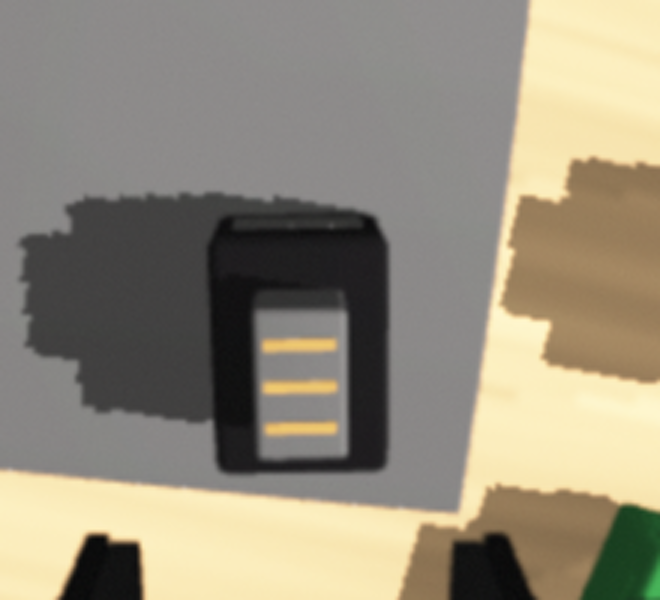

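Run:
```python
from h import *
c=np.load("w6.npy",allow_pickle=True).item()
q=np.array([onz(c,(220+p[0]/3-.5,100+p[1]/3-.5),.082) for p in[(255,310),(347,309),(348,457),(259,460)]]); e=q[3]-q[0]+q[2]-q[1];f=q[1]-q[0]+q[2]-q[3]
print(q.mean(0).round(4),np.degrees([np.arctan2(e[1],e[0]),np.arctan2(-f[0],f[1])]),[np.linalg.norm(q[i]-q[i-1]).round(3) for i in range(4)])
m=q.mean(0);goto(m[0],m[1],.081,90+11.5)
```

```text
[0.5584 0.3684 0.082 ] [13.95224429 14.30892868] [np.float64(0.043), np.float64(0.025), np.float64(0.043), np.float64(0.025)]
shift [  0.7   3.3 156.4] turn 1.5 now yaw 103.0 q [ 0.42  0.59  1.33  0.    1.22 -1.38]
```

```bash
python3 -m pendant '[[[0.5,2,50],0],[[0,0,50],0],[[0,0,35],0],[[0,0,16],0],[[0,0,5],0],[[0,0,0],0]]' 50 30
python3 -m pendant '[[[0,0,0],0],[[0,0,0],0],[[0,0,0],0],[[0,0,0],0]]' 0 30
python3 -m pendant '[[[0,0,-30],0],[[0,0,-50],0],[[0,0,-50],0],[[0,0,0],0]]'
python3 - <<'E'
from h import *
goto(*dw(-.050,.048),.22,80.1)
E
```

```text
time: 13.8
position: [0.5582, 0.3687, 0.0826]
tool_rot: [0.622, 0.783, 0.001, 0.0]
ft_force: [-0.4, -0.9, 0.8]
grip_width: 0.05
time: 14.3
position: [0.5576, 0.3685, 0.0821]
tool_rot: [0.622, 0.783, 0.0, 0.0]
ft_force: [-1.1, 0.6, 2.7]
grip_width: 0.026
time: 14.8
position: [0.5599, 0.3696, 0.2162]
tool_rot: [0.622, 0.783, 0.004, 0.002]
ft_force: [0.6, 0.1, -2.5]
grip_width: 0.0261
shift [-353.4 -152.7   -5.9] turn 23.0 now yaw 103.1 q [ 0.42  0.62  1.34  0.    1.17 -1.38]
```

```bash
python3 -m pendant '[[[-50,-22,0],0],[[-50,-22,0],0],[[-50,-22,0],0],[[-50,-22,0],0],[[-50,-22,0],0],[[-50,-21,0],0],[[-53,-22,0],7],[[0,0,0],8]]'
python3 -m pendant '[[[0,0,0],8],[[0,0,0],0],[[0,0,0],0]]'
python3 - <<'E'
from h import *
goto(*dw(-.050,.048),.137,80.1)
c=cam("wrist");np.save("w7",c,allow_pickle=True);cv2.imwrite("pics/w7.png",cv2.resize(c["pixels"],None,fx=1.25,fy=1.25))
E
```

```text
time: 15.8
position: [0.4865, -0.0137, 0.21]
tool_rot: [0.723, 0.691, -0.001, -0.001]
ft_force: [0.6, 0.6, -1.9]
grip_width: 0.0257
time: 16.18
position: [0.4875, -0.0098, 0.2107]
tool_rot: [0.765, 0.644, -0.001, -0.001]
ft_force: [-0.0, -1.0, -2.9]
grip_width: 0.0262
shift [ 1.2  3.6 73.7] turn 0.1 now yaw 80.2 q [-0.25  0.39  1.81 -0.    0.94 -1.65]
```

View pics/w7.png

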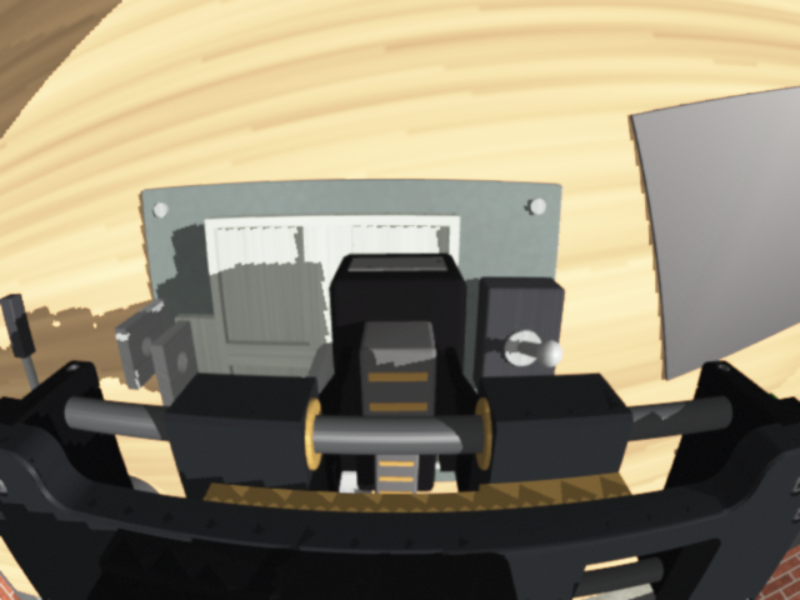

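The held pack sits in the jaws exactly as the first one did, and the mat is now empty. Lowering it into the bay.

```bash
python3 -m pendant '[[[1.2,3,20],0],[[0,0,20],0],[[0,0,15],0],[[0,0,8],0],[[0,0,5],0],[[0,0,2],0],[[0,0,0],0]]'
python3 - <<'E'
from h import *
o=robot.get_obs();print(o["ft_force"]); goto(*dw(-.0505,.048),.131,80.1)
E
```

```text
time: 17.1
position: [0.4915, -0.0095, 0.1418]
tool_rot: [0.766, 0.643, 0.0, 0.0]
ft_force: [0.2, 0.0, -2.9]
grip_width: 0.0256
[ 0.22184522  0.01644166 -2.9053362 ]
shift [ 0.2 -1.  10.8] turn -0.0 now yaw 80.1 q [-0.25  0.51  1.86 -0.    0.77 -1.64]
```

```bash
python3 -m pendant '[[[0,-0.7,4],0],[[0,0,3],0],[[0,0,3],0],[[0,0,3],0],[[0,0,0],0],[[0,0,0],0]]'
python3 -m pendant '[[[0,0,0],0],[[0,0,0],0],[[0,0,0],0],[[0,0,-15],0],[[0,0,-45],0],[[0,0,-20],0],[[0,0,0],0]]' 50
python3 - <<'E'
from h import *
goto(*dw(0,0),.19,80.1)
c=cam("wrist");np.save("w8",c,allow_pickle=True);cv2.imwrite("pics/w8.png",c["pixels"])
E
```

```text
time: 17.85
position: [0.4905, -0.0093, 0.1287]
tool_rot: [0.766, 0.643, -0.0, -0.0]
ft_force: [-0.6, -0.1, 0.6]
grip_width: 0.026
time: 18.73
position: [0.4917, -0.0096, 0.21]
tool_rot: [0.766, 0.643, 0.001, 0.002]
ft_force: [-0.6, 0.5, -0.4]
grip_width: 0.05
shift [-47.7  49.3  20.2] turn -0.0 now yaw 80.1 q [-0.25  0.4   1.8  -0.    0.94 -1.64]
```

```bash
python3 -m pendant '[[[-16,16,0],0],[[-16,16,0],0],[[-16,16,0],0],[[0,0,0],0],[[0,0,0],0],[[0,0,0],0]]' 0
python3 - <<'E'
from h import *
goto(*dw(0,0),.165,80.1)
c=cam("wrist");np.save("w9",c,allow_pickle=True)
t=cam("top");np.save("t9",t,allow_pickle=True)
for n,c in(("w",c),("t",t)):
    hsv=cv2.cvtColor(c["pixels"],cv2.COLOR_BGR2HSV);m=cv2.inRange(hsv,(12,90,90),(32,255,255))
    k,l,st,ce=cv2.connectedComponentsWithStats(m)
    for s,p in zip(st[1:],ce[1:]):
        if 6<s[4]<300:
            X=onz(c,p,.128);w=wd(X)*1e3
            if abs(w[0])<100 and abs(w[1])<90: print(n,p.round(1),s[2:],w.round(1))
E
```

```text
time: 19.52
position: [0.5289, -0.0643, 0.2084]
tool_rot: [0.766, 0.643, -0.0, -0.001]
ft_force: [-0.2, 0.4, -0.4]
grip_width: 0.0024
shift [-0.3  3.4 43.4] turn -0.0 now yaw 80.1 q [-0.33  0.45  1.7   0.    0.99 -1.73]
w [397.5 166.4] [ 33   6 186] [-60.8  46.9]
w [396.5 186. ] [ 32   5 160] [-48.7  46.8]
w [395.9 205.2] [ 33   6 169] [-36.7  47. ]
w [341.2 349.1] [  5  54 183] [68.4 15.6]
w [305.4 379.8] [ 8  7 33] [ 97.4 -10.6]
t [358.2 246.5] [ 7  4 13] [59.7 45.5]
t [355.5 257.2] [ 6  3 12] [35.9 47.3]
t [348.  290.5] [ 5  2 10] [-36.7  50.8]
t [346.7 296.1] [4 3 7] [-48.8  51.4]
t [345.3 301.6] [4 2 7] [-60.5  52.3]
```

Both packs measure within about 2 mm of their bay centres. Pressing the post now.

```bash
python3 -m pendant '[[[0,3,15],0],[[0,0,15],0],[[0,0,10],0],[[0,0,5],0],[[0,0,5],0],[[0,0,4],0],[[0,0,4],0],[[0,0,0],0]]'
```

```text
time: 20.62
position: [0.532, -0.0652, 0.1522]
tool_rot: [0.766, 0.643, -0.0, -0.0]
ft_force: [-5.2, 1.2, 12.3]
grip_width: 0.0001
```

```bash
python3 -m pendant '[[[0,0,4],0],[[0,0,3],0],[[0,0,2],0],[[0,0,2],0],[[0,0,1],0],[[0,0,0],0]]'
```

```text
time: 21.38
position: [0.5321, -0.0652, 0.1405]
tool_rot: [0.766, 0.643, -0.0, -0.0]
ft_force: [-5.0, 1.1, 14.0]
grip_width: 0.0003
```

```bash
python3 -m pendant '[[[0,0,-10],0],[[0,0,-40],0],[[0,0,-30],0],[[0,0,0],0]]'
python3 - <<'E'
from h import *
c=cam("wrist");np.save("w10",c,allow_pickle=True)
s=cam("side");t=cam("top");np.save("s10",s,allow_pickle=True);np.save("t10",t,allow_pickle=True)
a=cv2.resize(c["pixels"][:400],(640,400));b=cv2.resize(s["pixels"][230:430,240:500],None,fx=1.5,fy=1.5);
im=np.zeros((600,800,3),np.uint8); im[:300,:480]=cv2.resize(c["pixels"],None,fx=.75,fy=.625);im[300:,:390]=b;im[300:600,400:800]=cv2.resize(t["pixels"][230:350,440:600],(400,300),interpolation=cv2.INTER_CUBIC);cv2.imwrite("pics/m10.png",im)
E
```

```text
time: 21.88
position: [0.5346, -0.0661, 0.221]
tool_rot: [0.766, 0.643, 0.002, 0.003]
ft_force: [-0.3, -0.2, -0.5]
grip_width: 0.0006
```

View pics/m10.png

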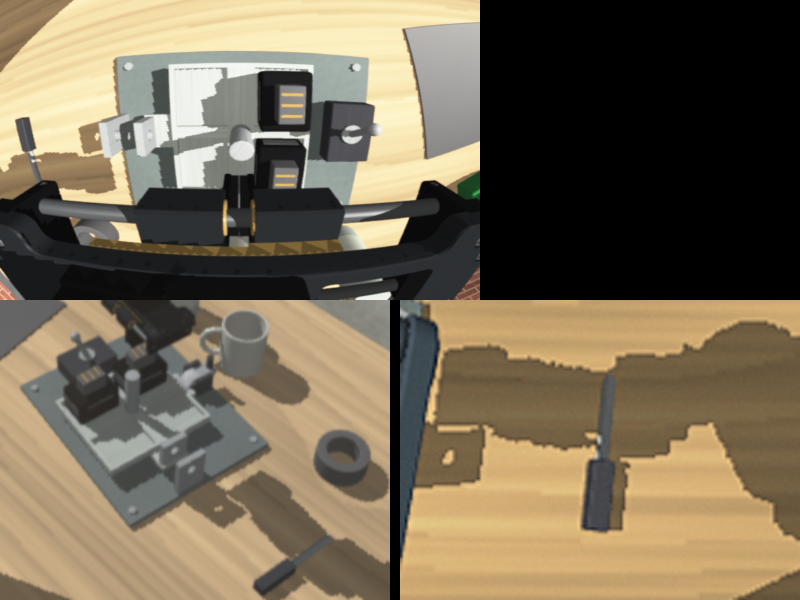

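Wrist view: both packs upright in the +y bays, lever off. The top crop shows the pin with its handle at (519,308) and rod tip at (524,260). I'll check the carrier height and locate the pin.

Run:
```python
from h import *
L=lambda f:np.load(f,allow_pickle=True).item()
w,s,t=L("w10.npy"),L("s10.npy"),L("t10.npy")
print("post",tri(w,(321.5,240),s,(327.6,279)), "top/side?")
F=lambda p:((p[0]-400)/2.5+440-.5,(p[1]-300)/2.5+230-.5)
tip=onz(t,F((609,376)),.010);h1=onz(t,F((602,461)),.02);h0=onz(t,F((596,529)),.02)
print("tip",tip,"h1",h1,"h0",h0,"len",np.linalg.norm(h1-h0),np.linalg.norm(tip-h1),np.degrees(np.arctan2(*(tip-h0)[1::-1])))
m=(h1+h0)/2; print(m)
goto(m[0],m[1],.20,-98)
# pin in wrist w10: handle ends
G=lambda p:(p[0]/.75,p[1]/.625)
print("wrist handle",onz(w,G((26,135)),.01))
```

```text
post (array([ 0.52958246, -0.06417307,  0.12505859]), np.float64(0.0008073961890411404)) top/side?
tip [ 0.58928807 -0.42835661  0.01      ] h1 [ 0.50859636 -0.41378306  0.02      ] h0 [ 0.44626686 -0.40511688  0.02      ] len 0.06292907717054079 0.08260472319214761 -9.229409709308216
[ 0.47743161 -0.40944997  0.02      ]
shift [-348.5    5.7   17.6] turn -1.9 now yaw 80.1 q [-0.33  0.44  1.68  0.    1.01 -1.73]
wrist handle [ 0.47957608 -0.40961948  0.01      ]
```

```bash
python3 -m pendant '[[[-58,1,0],0],[[-58,1,0],0],[[-58,1,0],0],[[-58,1,0],0],[[-58,1,0],0],[[-58,1,0],0],[[0,0,0],10],[[0,0,0],10]]' 50
python3 -m pendant '[[[0,0,0],10],[[0,0,0],10],[[0,0,0],10],[[0,0,0],10],[[0,0,0],10],[[0,0,0],10],[[0,0,0],10],[[0,0,0],10]]'
python3 -m pendant '[[[0,0,0],10],[[0,0,0],10],[[0,0,0],10],[[0,0,0],10],[[0,0,0],10],[[0,0,0],10],[[0,0,0],10],[[0,0,0],9.3]]'
python3 -m pendant '[[[0,0,0],0],[[0,0,0],0]]'
python3 - <<'E'
from h import *
goto(.4785,-.4095,.028,80.8)
c=cam("wrist");np.save("w11",c,allow_pickle=True);im=c["pixels"][100:340,180:460];cv2.imwrite("pics/w11.png",cv2.resize(im,None,fx=2.5,fy=2.5,interpolation=cv2.INTER_CUBIC))
E
```

```text
time: 23.02
position: [0.4772, -0.4097, 0.2161]
tool_rot: [0.868, 0.497, -0.0, -0.002]
ft_force: [0.2, 0.3, -0.1]
grip_width: 0.05
time: 24.02
position: [0.4778, -0.4085, 0.2164]
tool_rot: [0.984, -0.176, -0.001, -0.001]
ft_force: [-0.3, -0.3, -0.2]
grip_width: 0.0503
time: 25.02
position: [0.4778, -0.4085, 0.2164]
tool_rot: [-0.646, 0.764, 0.002, 0.0]
ft_force: [-0.0, -0.1, -0.6]
grip_width: 0.0503
time: 25.28
position: [0.4781, -0.4089, 0.2175]
tool_rot: [-0.649, 0.761, 0.001, 0.0]
ft_force: [-0.2, -0.5, 0.8]
grip_width: 0.0499
shift [  0.8  -0.7 189.5] turn 0.1 now yaw -99.1 q [-0.88  0.56  1.45 -0.    1.13  0.84]
```

View pics/w11.png

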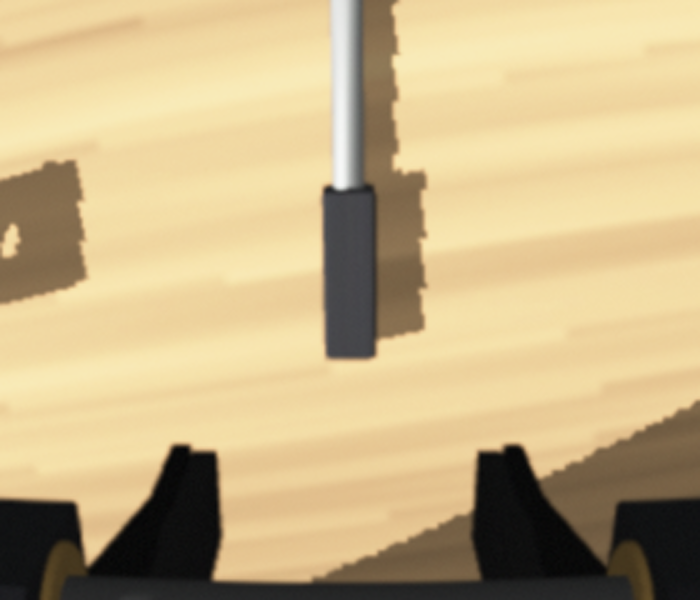

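The pin lies parallel to the tool y axis, handle corners (323,190) to (376,356) in the crop, centred between the fingers. Measuring it.

Run:
```python
from h import *
c=np.load("w11.npy",allow_pickle=True).item();F=lambda p:(180+p[0]/2.5-.5,100+p[1]/2.5-.5)
q=np.array([onz(c,F(p),.02) for p in((323,190),(375,190),(376,356),(325,357))])
print(q.round(4),q.mean(0),np.linalg.norm(q[0]-q[3])); d=(q[0]-q[3]+q[1]-q[2]);print(np.degrees(np.arctan2(d[1],d[0])))
r=[onz(c,F(p),.016) for p in((347,5),(348,170))];print("rod yaw",np.degrees(np.arctan2(*(r[0]-r[1])[1::-1])))
m=q.mean(0);goto(m[0],m[1],.028,80.5)
```

```text
[[ 0.512  -0.4063  0.02  ]
 [ 0.509  -0.4251  0.02  ]
 [ 0.4455 -0.4159  0.02  ]
 [ 0.4482 -0.3965  0.02  ]] [ 0.4786666  -0.41093633  0.02      ] 0.06453201005681898
-8.546684681622228
rod yaw -8.743107297967498
shift [  2.   -0.9 189.8] turn 0.4 now yaw -99.1 q [-0.88  0.56  1.45  0.    1.13  0.85]
```

```bash
python3 -m pendant '[[[1.5,-0.5,50],0],[[0,0,50],0],[[0,0,45],0],[[0,0,25],0],[[0,0,14],0],[[0,0,4],0],[[0,0,0],0]]' 50 40
python3 -m pendant '[[[0,0,0],0],[[0,0,0],0],[[0,0,0],0],[[0,0,0],0]]' 0 40
python3 - <<'E'
from h import *
print(robot.get_obs()["position"])
E
```

```text
time: 26.2
position: [0.4792, -0.4113, 0.0313]
tool_rot: [-0.648, 0.762, -0.001, -0.0]
ft_force: [0.2, -0.3, 0.4]
grip_width: 0.0499
time: 26.7
position: [0.4788, -0.4107, 0.0309]
tool_rot: [-0.648, 0.762, -0.0, 0.0]
ft_force: [0.6, 0.5, 2.1]
grip_width: 0.0199
[ 0.47878939 -0.41067042  0.03086512]
```

```bash
python3 -m pendant '[[[0,0,-30],0],[[0,0,-40],0],[[0,0,-30],0],[[0,0,0],-10],[[0,0,0],-10],[[0,0,0],-10],[[0,0,0],-10],[[0,0,0],-10]]'
python3 -m pendant '[[[0,0,0],-10],[[0,0,0],-10],[[0,0,0],-10],[[0,0,0],-9],[[0,0,0],0],[[0,0,0],0]]'
python3 - <<'E'
from h import *
goto(*dw(0,-.303),.0759,-9.9)
E
```

```text
time: 27.7
position: [0.4782, -0.4102, 0.1298]
tool_rot: [0.91, -0.414, -0.001, -0.0]
ft_force: [0.3, -0.1, -1.7]
grip_width: 0.0193
time: 28.45
position: [0.4785, -0.4105, 0.1302]
tool_rot: [0.996, -0.09, -0.0, -0.0]
ft_force: [-0.1, -0.7, -2.2]
grip_width: 0.0197
shift [ -7.  -46.4  54.3] turn -0.5 now yaw -10.4 q [-0.89  0.67  1.51  0.    0.95 -0.71]
```

```bash
python3 -m pendant '[[[-7,-23,0],-0.5],[[0,-23,0],0],[[0,0,30],0],[[0,0,25],0],[[0,0,0],0],[[0,0,0],0]]'
python3 - <<'E'
from h import *
goto(*dw(0,-.303),.0759,-9.9)
c=cam("wrist");np.save("w12",c,allow_pickle=True);im=c["pixels"][80:340,190:470];cv2.imwrite("pics/w12.png",cv2.resize(im,None,fx=2.3,fy=2.3,interpolation=cv2.INTER_CUBIC))
s=cam("side");np.save("s12",s,allow_pickle=True)
E
```

```text
time: 29.2
position: [0.4805, -0.3643, 0.0763]
tool_rot: [0.996, -0.085, 0.0, 0.0]
ft_force: [-0.6, -0.5, -1.5]
grip_width: 0.0196
shift [-0.6 -0.7  0.4] turn 0.2 now yaw -9.7 q [-0.83  0.73  1.61  0.    0.8  -0.66]
```

View pics/w12.png

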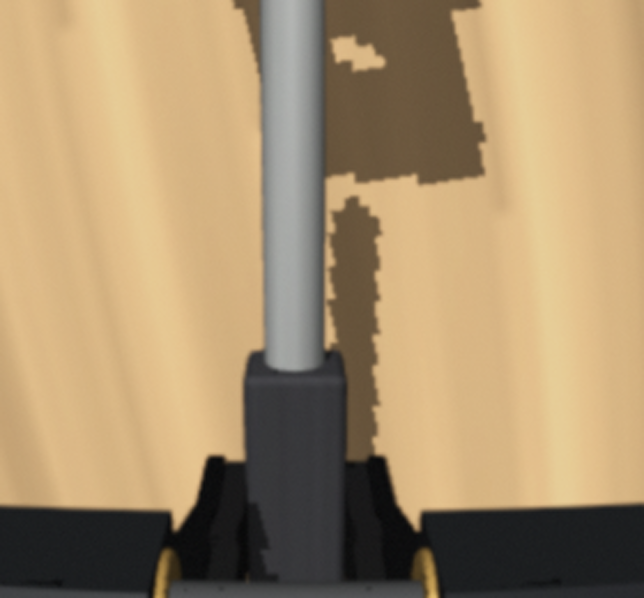

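The pin is gripped straight, but the plate lies above this crop. I'll make one composite of the upper wrist area and a side crop.

Run:
```python
from h import *
L=lambda f:np.load(f,allow_pickle=True).item()
w,s=L("w12.npy"),L("s12.npy")
im=np.zeros((600,800,3),np.uint8)
im[:300]=cv2.resize(w["pixels"][0:90,200:440],(800,300),interpolation=cv2.INTER_CUBIC)
im[300:,:]=cv2.resize(s["pixels"][325:415,300:540],(800,300),interpolation=cv2.INTER_CUBIC)
cv2.imwrite("pics/m12.png",im)
print("tcp dock",wd(robot.get_obs()["position"])*1e3)
for n,X in(("eye",(*dw(0,-.1612),.055)),("tip",(*dw(0,-.19),.055))): print(n,proj(w,np.array(X)),proj(s,np.array(X)))
```

```text
tcp dock [   0.78739796 -304.12789969]
eye [318.24291581 -11.10912009] [368.84610792 342.93598603]
tip [318.03059496  50.3898125 ] [376.67483628 351.70438001]
```

View pics/m12.png

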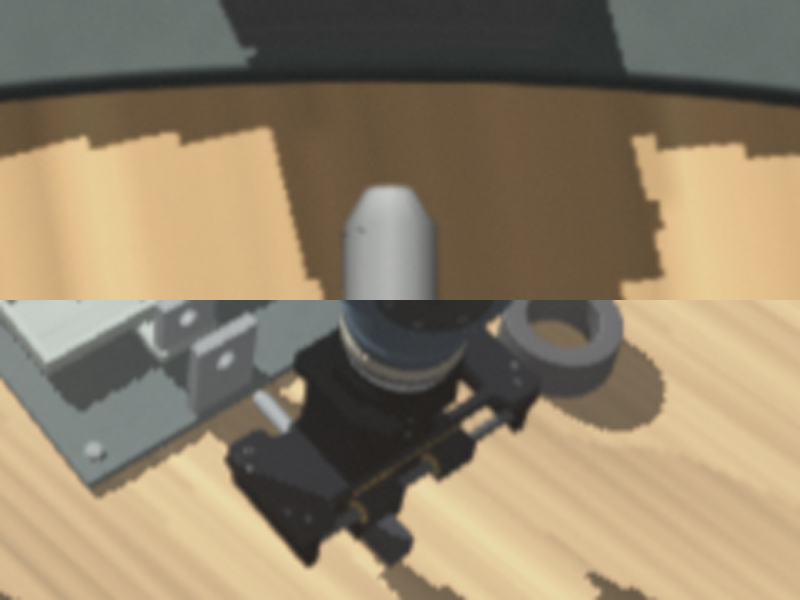

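Side crop: the eye is at composite (225,360), the rod tip at (258,396), and the rod's image line runs straight at the eye. A quick number check follows.

Run:
```python
from h import *
s=np.load("s12.npy",allow_pickle=True).item()
F=lambda p:(300+p[0]/3.333-.35,325+(p[1]-300)/3.333-.35)
def ony(p,y):
    o,d=ray(s,p);a,b=wd(o),wd(o+d);k=(y-a[1])/(b[1]-a[1]);X=o+k*d;return (wd(X)[0]*1e3).round(1),(X[2]*1e3).round(1)
print("eye",ony(F((225,360)),-.161),"plate TL,TR,BL",ony(F((191,346)),-.161),ony(F((257,314)),-.161),"tip",ony(F((258,396)),-.191),"rod mid",ony(F((275,413)),-.207))
T=np.load("top.npy",allow_pickle=True).item();D=lambda p:(282+p[0]/3.6-.5,198+p[1]/3.6-.5)
for p in((573,303),(592,305),(583,384),(563,384)):print((wd(onz(T,D(p),.08))*1e3).round(1))
goto(*dw(0,-.303),.0759,-9.9)
```

```text
eye (np.float64(-5.0), np.float64(59.8)) plate TL,TR,BL (np.float64(-36.2), np.float64(100.1)) (np.float64(19.7), np.float64(93.0)) tip (np.float64(0.9), np.float64(48.7)) rod mid (np.float64(3.0), np.float64(46.4))
[  23.5 -149. ]
[  24.4 -160.6]
[ -24.2 -162.1]
[ -26.4 -150.2]
shift [-0.8 -1.1  0.9] turn 0.2 now yaw -9.7 q [-0.83  0.72  1.61  0.    0.8  -0.66]
```

```bash
python3 -m pendant '[[[-0.7,-8,0.8],0],[[0,-8,0],0],[[0,-8,0],0],[[0,-6,0],0],[[0,-4,0],0],[[0,-4,0],0],[[0,0,0],0]]'
python3 - <<'E'
from h import *
print(wd(robot.get_obs()["position"])*1e3);goto(*dw(0,-.194),.0759,-9.9)
E
```

```text
time: 30.18
position: [0.4856, -0.3264, 0.0747]
tool_rot: [0.996, -0.085, -0.0, -0.0]
ft_force: [0.0, 0.8, -2.6]
grip_width: 0.02
[  -0.86294888 -265.40908022]
shift [  1.1 -71.4  -1.1] turn 0.2 now yaw -9.7 q [-0.78  0.71  1.66  0.    0.77 -0.61]
```

```bash
python3 -m pendant '[[[0.6,-6,-0.8],0],[[0,-6,0],0],[[0,-6,0],0],[[0,-6,0],0],[[0,-6,0],0],[[0,-6,0],0],[[0,-6,0],0],[[0,0,0],0]]'
python3 - <<'E'
from h import *
print(wd(robot.get_obs()["position"])*1e3);goto(*dw(0,-.194),.0759,-9.9)
E
```

```text
time: 31.18
position: [0.4932, -0.2847, 0.0755]
tool_rot: [0.996, -0.084, -0.0, -0.0]
ft_force: [0.9, -0.4, -2.2]
grip_width: 0.0191
[  -0.56994507 -223.08122216]
shift [  0.7 -29.1  -0.4] turn 0.2 now yaw -9.7 q [-0.72  0.7   1.7   0.    0.74 -0.55]
```

```bash
python3 -m pendant '[[[0,-6,0],0],[[0,-6,0],0],[[0,-6,0],0],[[0,-5,0],0],[[0,-3,0],0],[[0,-2,0],0],[[0,0,0],0]]'
python3 - <<'E'
from h import *
print(wd(robot.get_obs()["position"])*1e3)
E
```

```text
time: 32.05
position: [0.498, -0.2577, 0.0756]
tool_rot: [0.996, -0.085, 0.0, 0.0]
ft_force: [0.1, -1.0, -1.4]
grip_width: 0.0194
[  -0.4768637  -195.62292498]
```

```bash
python3 -m pendant '[[[0,-1,0],0],[[0,-1,0],0],[[0,-1,0],0],[[0,0,0],0]]'
python3 - <<'E'
from h import *
print(wd(robot.get_obs()["position"])*1e3)
E
```

```text
time: 32.55
position: [0.4984, -0.2548, 0.0755]
tool_rot: [0.996, -0.085, -0.0, -0.0]
ft_force: [-0.3, -0.5, -2.4]
grip_width: 0.0194
[  -0.55231126 -192.63256136]
```

```bash
python3 -m pendant '[[[0,-1,0],0],[[0,-1,0],0],[[0,0,0],0]]'; python3 -m pendant '[[[0,-1,0],0],[[0,-1,0],0],[[0,0,0],0]]'; python3 -m pendant '[[[0,-1,0],0],[[0,0,0],0]]'
```

```text
time: 32.92
position: [0.4988, -0.2528, 0.0756]
tool_rot: [0.996, -0.085, 0.0, 0.0]
ft_force: [0.5, 0.6, -1.8]
grip_width: 0.0195
time: 33.3
position: [0.499, -0.2526, 0.0757]
tool_rot: [0.996, -0.084, 0.0, 0.001]
ft_force: [-2.8, -5.1, -3.1]
grip_width: 0.0196
time: 33.55
position: [0.499, -0.2525, 0.0758]
tool_rot: [0.996, -0.084, 0.0, 0.002]
ft_force: [-4.1, -8.5, -3.5]
grip_width: 0.0194
```

```bash
python3 -m pendant '[[[0,2.5,0],0],[[0,0,0],0]]'; python3 -m pendant '[[[0,0,0],0],[[0,0,0],0],[[0,0,0],0],[[0,0,-20],0],[[0,0,-50],0],[[0,0,-60],0],[[0,0,-35],0],[[0,0,0],0]]' 40
python3 - <<'E'
from h import *
s=cam("side");w=cam("wrist")
im=np.zeros((600,800,3),np.uint8)
im[:,:400]=cv2.resize(w["pixels"][:,160:480],(400,600)); im[:300,400:]=cv2.resize(s["pixels"][240:420,250:490],(400,300),interpolation=cv2.INTER_CUBIC)
cv2.imwrite("pics/m13.png",im)
goto(*dw(-.068,.137),.24,80.1)
E
```

```text
time: 33.8
position: [0.4989, -0.2527, 0.0756]
tool_rot: [0.996, -0.085, 0.0, 0.0]
ft_force: [-1.5, -3.4, -2.3]
grip_width: 0.0193
time: 34.8
position: [0.5006, -0.2532, 0.244]
tool_rot: [0.996, -0.085, 0.003, 0.002]
ft_force: [-0.5, 0.3, -0.6]
grip_width: 0.0402
shift [ -66.  -327.     0.4] turn -89.8 now yaw -9.7 q [-0.67  0.44  1.61  0.    1.09 -0.5 ]
```

View pics/m13.png

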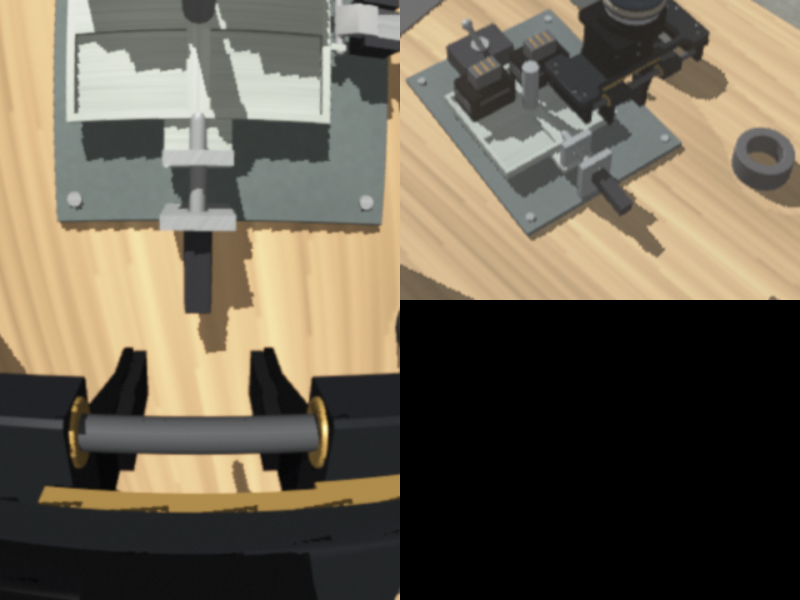

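The pin passes through the plate and the lug with its handle against the plate. Now to the lever.

```bash
python3 -m pendant '[[[-11,-54,0],0],[[-11,-54,0],0],[[-11,-54,0],0],[[-11,-54,0],0],[[-11,-55,0],0],[[-11,-56,0],0],[[0,0,0],-10],[[0,0,0],-10]]' 0
python3 -m pendant '[[[0,0,0],-10],[[0,0,0],-10],[[0,0,0],-10],[[0,0,0],-10],[[0,0,0],-10],[[0,0,0],-10],[[0,0,0],-9.8],[[0,0,0],0]]'
python3 - <<'E'
from h import *
goto(*dw(-.068,.137),.102,80.1)
E
```

```text
time: 35.9
position: [0.4874, 0.0825, 0.2384]
tool_rot: [0.996, 0.094, -0.002, -0.0]
ft_force: [0.7, -0.1, -0.8]
grip_width: 0.0002
time: 36.9
position: [0.4879, 0.0812, 0.2387]
tool_rot: [0.766, 0.642, -0.002, -0.001]
ft_force: [-0.3, 0.3, 0.9]
grip_width: 0.0004
shift [  0.6   1.3 136.7] turn -0.2 now yaw 79.9 q [-0.06  0.36  1.76  0.    1.03 -1.46]
```

```bash
python3 -m pendant '[[[0,0,45],0],[[0,0,45],0],[[0,0,35],0],[[0,0,11],0],[[0,12,0],0],[[0,12,0],0],[[0,10,0],0],[[0,10,0],0]]'
python3 -m pendant '[[[0,8,0],0],[[0,8,0],0],[[0,4,0],0],[[0,-20,0],0],[[0,-40,0],0],[[0,0,-60],0],[[0,0,-60],0],[[0,0,0],0]]'
python3 - <<'E'
from h import *
w=cam("wrist");s=cam("side");np.save("sE",s,allow_pickle=True);np.save("wE",w,allow_pickle=True);cv2.imwrite("pics/end.png",np.hstack([w["pixels"][:400,100:500],s["pixels"][80:480,200:600]]))
for sx in(1,-1):
    X=np.array((*dw(.0297*sx,.137),.0994)); print(sx,proj(w,X),proj(s,X))
E
```

```text
time: 37.9
position: [0.531, 0.0741, 0.1055]
tool_rot: [0.766, 0.643, -0.001, -0.002]
ft_force: [-3.7, 2.0, 3.9]
grip_width: 0.0002
time: 38.9
position: [0.4981, 0.0798, 0.2297]
tool_rot: [0.766, 0.643, 0.005, 0.006]
ft_force: [0.3, -0.2, 0.8]
grip_width: 0.0003
1 [319.70277489 328.44131735] [307.43335532 246.90387263]
-1 [319.80103431 264.85215684] [287.6310631  256.38703883]
```

Run:
```python
from h import *
L=lambda f:np.load(f,allow_pickle=True).item()
for f in("side.npy","s5.npy","s10.npy","s12.npy","sE.npy"):
    g=cv2.cvtColor(L(f)["pixels"],cv2.COLOR_BGR2GRAY)
    print(f,"on",g[243:251,303:312].mean().round(1),g[247,300:316].tolist(),"off",g[252:260,283:292].mean().round(1))
g=cv2.cvtColor(L("wE.npy")["pixels"],cv2.COLOR_BGR2GRAY);print("wrist off spot",g[258:272:2,310:330:2].tolist())
# packs & pin from the last side picture vs s12
d=cv2.absdiff(L("s12.npy")["pixels"],L("sE.npy")["pixels"]).max(2);print("pack zone changed px",(d[250:310,270:325]>40).sum())
# handle position now
print("handle px expected",proj(L("sE.npy"),np.array((*dw(0,-.194),.063))))
```

```text
side.npy on 128.6 [136, 141, 146, 142, 129, 120, 109, 97, 87, 86, 119, 148, 154, 155, 157, 157] off 151.5
s5.npy on 171.4 [151, 157, 163, 167, 169, 172, 173, 175, 175, 174, 173, 172, 171, 173, 171, 145] off 146.2
s10.npy on 172.7 [152, 159, 164, 169, 171, 173, 174, 176, 177, 175, 174, 174, 173, 174, 175, 175] off 147.1
s12.npy on 199.2 [176, 184, 191, 195, 197, 200, 202, 203, 203, 202, 201, 200, 199, 200, 201, 200] off 170.7
sE.npy on 144.2 [139, 137, 131, 118, 103, 90, 95, 150, 165, 166, 165, 164, 163, 164, 164, 165] off 159.4
wrist off spot [[73, 71, 76, 90, 105, 126, 128, 108, 89, 75], [60, 105, 152, 181, 188, 202, 201, 189, 170, 132], [136, 194, 203, 202, 201, 210, 211, 204, 201, 193], [200, 208, 205, 203, 202, 209, 210, 204, 203, 202], [210, 205, 205, 203, 202, 209, 211, 205, 203, 202], [209, 207, 205, 202, 191, 198, 205, 206, 203, 201], [209, 207, 203, 160, 130, 159, 189, 203, 203, 201]]
pack zone changed px 271
handle px expected [378.0292581  350.87558344]
```

Run:
```python
from h import *
L=lambda f:np.load(f,allow_pickle=True).item()
G=lambda f:cv2.cvtColor(L(f)["pixels"],cv2.COLOR_BGR2GRAY)
w=L("wE.npy");print("wrist pivot px",proj(w,np.array((*dw(0,.137),.048))),"lever mid if off",proj(w,np.array((*dw(-.015,.137),.072))))
for f in("side.npy","s12.npy","sE.npy"):
    print(f)
    for r in range(240,274,3): print(r,G(f)[r,284:318:2].tolist())
g=cv2.cvtColor(w["pixels"],cv2.COLOR_BGR2GRAY);print("w");
for r in range(240,320,5):print(r,g[r,290:350:4].tolist())
```

```text
wrist pivot px [319.53189243 272.3309479 ] lever mid if off [319.64684507 267.98854992]
side.npy
240 [140, 140, 140, 136, 140, 150, 155, 158, 157, 156, 157, 157, 153, 147, 148, 152, 151]
243 [147, 141, 140, 141, 139, 136, 139, 152, 155, 158, 156, 154, 155, 157, 153, 149, 148]
246 [151, 149, 147, 141, 140, 140, 137, 135, 139, 150, 145, 131, 98, 129, 155, 157, 153]
249 [148, 150, 151, 149, 147, 142, 141, 140, 137, 138, 112, 81, 84, 145, 158, 154, 156]
252 [150, 149, 149, 151, 150, 149, 146, 142, 140, 137, 96, 89, 143, 152, 155, 158, 157]
255 [154, 151, 150, 149, 150, 152, 151, 146, 138, 110, 79, 72, 123, 145, 148, 151, 148]
258 [155, 154, 153, 151, 149, 136, 103, 75, 110, 84, 70, 66, 67, 104, 122, 107, 101]
261 [156, 152, 139, 105, 73, 70, 79, 108, 89, 72, 67, 67, 67, 67, 74, 97, 101]
264 [109, 73, 67, 67, 80, 130, 136, 102, 81, 90, 68, 67, 67, 67, 67, 69, 90]
267 [67, 66, 66, 67, 93, 135, 133, 113, 93, 84, 51, 60, 61, 67, 68, 65, 60]
270 [66, 66, 67, 67, 67, 71, 90, 91, 73, 60, 60, 59, 51, 49, 48, 56, 88]
273 [67, 67, 68, 67, 68, 67, 68, 67, 68, 66, 59, 51, 55, 87, 130, 140, 113]
s12.
[... 2378 characters left out ...]
05, 201, 210, 204, 201, 104, 74, 75, 74]
270 [49, 74, 74, 52, 171, 209, 203, 130, 189, 203, 202, 175, 76, 74, 72]
275 [46, 74, 73, 53, 140, 105, 93, 115, 187, 191, 202, 170, 75, 75, 74]
280 [44, 52, 32, 7, 12, 64, 57, 88, 114, 126, 37, 10, 52, 75, 74]
285 [39, 35, 29, 12, 11, 17, 14, 56, 17, 15, 9, 11, 41, 76, 73]
290 [42, 53, 36, 10, 10, 16, 15, 55, 14, 15, 10, 9, 24, 75, 74]
295 [48, 74, 25, 10, 12, 16, 16, 56, 16, 15, 10, 10, 14, 74, 75]
300 [48, 69, 11, 8, 11, 16, 14, 55, 15, 15, 13, 10, 10, 65, 72]
305 [22, 24, 25, 11, 13, 15, 16, 56, 16, 17, 14, 10, 22, 25, 25]
310 [24, 24, 27, 9, 15, 16, 14, 53, 16, 15, 16, 11, 19, 24, 24]
315 [24, 25, 29, 9, 15, 16, 14, 60, 15, 14, 14, 9, 19, 24, 26]
```

The lever is past the middle, but its ball sits about 3 px short of where it started. I'll look again, and push it further if it still reads short.

```bash
python3 -m pendant '[[[0,0,0],0],[[0,0,0],0],[[0,0,0],0],[[0,0,0],0]]'
python3 - <<'E'
from h import *
L=lambda f:np.load(f,allow_pickle=True).item()
s=cam("side");g=cv2.cvtColor(s["pixels"],cv2.COLOR_BGR2GRAY)
for r in range(240,258,3): print(r,g[r,296:318].tolist())
# dock shift check: template-match fixed dock features between first and last
a,b=(cv2.cvtColor(x["pixels"],cv2.COLOR_BGR2GRAY) for x in(L("side.npy"),s))
for n,(x,y,r) in {"screw":(409,326,8),"plate":(367,343,12),"mug":(403,258,12),"lever":(307,249,8)}.items():
    m=cv2.matchTemplate(b[y-r-8:y+r+9,x-r-8:x+r+9],a[y-r:y+r+1,x-r:x+r+1],cv2.TM_CCOEFF_NORMED);_,v,_,l=cv2.minMaxLoc(m);print(n,l[0]-8,l[1]-8,round(v,2))
goto(*dw(-.068,.137),.102,80.1)
E
```

```text
time: 39.5
position: [0.4929, 0.0804, 0.224]
tool_rot: [0.766, 0.643, -0.0, -0.0]
ft_force: [-0.3, 0.9, 0.5]
grip_width: 0.0001
240 [163, 165, 166, 165, 165, 164, 164, 164, 165, 166, 166, 163, 160, 158, 155, 154, 156, 158, 159, 160, 158, 156]
243 [146, 153, 158, 162, 164, 165, 166, 165, 164, 163, 163, 164, 165, 166, 165, 164, 161, 159, 155, 154, 156, 157]
246 [144, 142, 142, 143, 147, 153, 156, 139, 119, 105, 114, 155, 165, 164, 164, 163, 164, 165, 165, 164, 161, 159]
249 [148, 148, 146, 144, 133, 105, 90, 86, 84, 86, 113, 152, 164, 165, 166, 165, 165, 164, 162, 163, 163, 165]
252 [153, 151, 149, 146, 136, 107, 87, 85, 104, 133, 145, 151, 154, 157, 159, 162, 164, 166, 166, 166, 165, 164]
255 [158, 157, 154, 143, 111, 89, 81, 74, 72, 73, 76, 92, 130, 148, 153, 153, 154, 157, 159, 160, 156, 151]
screw 0 0 1.0
plate 0 2 0.34
mug 0 0 1.0
lever -2 -1 0.9
shift [  0.4  -4.3 122.2] turn -0.0 now yaw 80.1 q [-0.06  0.39  1.76 -0.    0.99 -1.46]
```

```bash
python3 -m pendant '[[[0,-4,45],0],[[0,0,45],0],[[0,0,25],0],[[0,0,7],0],[[0,16,0],0],[[0,16,0],0],[[0,16,0],0],[[0,12,0],0]]'
python3 -m pendant '[[[0,8,0],0],[[0,4,0],0],[[0,0,0],0]]'
python3 -m pendant '[[[0,3,0],0],[[0,0,0],0]]'
python3 - <<'E'
from h import *
print(wd(robot.get_obs()["position"])*1e3)
E
```

```text
time: 40.55
position: [0.5497, 0.0706, 0.1036]
tool_rot: [0.766, 0.643, 0.001, 0.001]
ft_force: [0.4, 0.7, 0.3]
grip_width: 0.0004
time: 40.92
position: [0.5601, 0.0687, 0.1025]
tool_rot: [0.766, 0.643, 0.0, 0.0]
ft_force: [-1.1, 0.2, -0.1]
grip_width: 0.0005
time: 41.18
position: [0.5612, 0.0685, 0.1022]
tool_rot: [0.766, 0.643, -0.001, -0.001]
ft_force: [-3.9, 1.3, 1.0]
grip_width: 0.0006
[  5.68736012 136.57976397]
```

```bash
python3 -m pendant '[[[0,2,0],0],[[0,0,0],0],[[0,0,0],0]]'
python3 -m pendant '[[[0,2,0],0],[[0,0,0],0],[[0,0,0],0]]'
python3 - <<'E'
from h import *
print(wd(robot.get_obs()["position"])*1e3)
s=cam("side");g=cv2.cvtColor(s["pixels"],cv2.COLOR_BGR2GRAY)
for r in range(243,258,3): print(r,g[r,296:318].tolist())
E
```

```text
time: 41.55
position: [0.5616, 0.0684, 0.1021]
tool_rot: [0.766, 0.643, -0.003, -0.003]
ft_force: [-6.9, 2.1, 2.5]
grip_width: 0.0003
time: 41.92
position: [0.5619, 0.0684, 0.1019]
tool_rot: [0.766, 0.643, -0.004, -0.004]
ft_force: [-8.3, 1.9, 4.9]
grip_width: 0.0005
[  6.35457623 136.62248603]
243 [75, 67, 59, 52, 55, 54, 46, 45, 49, 43, 41, 40, 41, 41, 41, 41, 41, 41, 41, 41, 41, 40]
246 [58, 58, 74, 68, 49, 42, 47, 50, 51, 53, 52, 51, 47, 43, 41, 41, 40, 41, 41, 41, 40, 41]
249 [41, 46, 73, 111, 127, 95, 61, 52, 53, 53, 53, 58, 61, 57, 52, 48, 44, 46, 48, 43, 42, 42]
252 [40, 38, 38, 39, 53, 83, 117, 117, 76, 51, 50, 52, 51, 50, 48, 47, 44, 41, 41, 41, 38, 39]
255 [40, 38, 37, 36, 36, 37, 42, 59, 57, 44, 41, 40, 41, 40, 39, 40, 37, 38, 36, 36, 36, 37]
```

```bash
python3 -m pendant '[[[0,-20,0],0],[[0,-50,0],0],[[0,0,-60],0],[[0,0,-60],0],[[0,-40,-20],0],[[0,0,0],0],[[0,0,0],0]]'
python3 - <<'E'
from h import *
L=lambda f:np.load(f,allow_pickle=True).item()
s=cam("side");t=cam("top");w=cam("wrist");np.save("sF",s,allow_pickle=True);np.save("tF",t,allow_pickle=True)
def loc(c0,c1,x,y,r):
    a,b=(cv2.cvtColor(q["pixels"],cv2.COLOR_BGR2GRAY) for q in(c0,c1))
    m=cv2.matchTemplate(b[y-r-8:y+r+9,x-r-8:x+r+9],a[y-r:y+r+1,x-r:x+r+1],cv2.TM_CCOEFF_NORMED);_,v,_,l=cv2.minMaxLoc(m);return l[0]-8,l[1]-8,round(v,2)
print("side ball",loc(L("side.npy"),s,307,248,6));print("top ball",loc(L("top.npy"),t,313,254,6))
for n,c in(("t0",L("top.npy")),("tF",t)):
    g=cv2.cvtColor(c["pixels"],cv2.COLOR_BGR2GRAY);print(n)
    for r in range(247,276,2):print(r,g[r,306:322].tolist())
for a in(.5,.4,.35,.3): print(a,proj(t,np.array((*dw(.062*np.sin(a),.137),.045+.062*np.cos(a)))).round(1),proj(s,np.array((*dw(.062*np.sin(a),.137),.045+.062*np.cos(a)))).round(1))
E
```

```text
time: 42.85
position: [0.4599, 0.0863, 0.2429]
tool_rot: [0.766, 0.643, 0.001, 0.001]
ft_force: [0.4, 0.1, -0.1]
grip_width: 0.0004
side ball (0, 0, 1.0)
top ball (0, 0, 0.99)
t0
247 [108, 109, 108, 108, 110, 108, 108, 111, 110, 109, 110, 109, 109, 109, 110, 109]
249 [90, 98, 98, 107, 111, 111, 113, 112, 111, 112, 112, 115, 116, 114, 115, 114]
251 [64, 64, 59, 58, 55, 62, 106, 121, 110, 89, 66, 47, 50, 56, 57, 58]
253 [67, 65, 68, 62, 69, 162, 179, 172, 154, 128, 97, 75, 67, 65, 62, 60]
255 [66, 65, 68, 63, 94, 164, 195, 180, 154, 131, 99, 77, 67, 68, 65, 69]
257 [69, 69, 69, 65, 56, 94, 139, 143, 122, 99, 76, 65, 66, 65, 69, 70]
259 [68, 68, 68, 63, 58, 126, 156, 136, 94, 67, 65, 70, 67, 69, 68, 67]
261 [68, 66, 67, 64, 55, 145, 154, 132, 90, 65, 66, 68, 68, 66, 66, 68]
263 [68, 65, 65, 59, 59, 148, 152, 122, 83, 65, 67, 68, 70, 72, 61, 43]
265 [64, 73, 104, 133, 147, 156, 141, 108, 75, 62, 57, 55, 39, 34, 43, 38]
267 [87, 143, 157, 155, 154, 150, 136, 94, 69, 84, 92, 68, 41, 36, 41, 41]
269 [142, 160, 152, 153, 161, 150, 125, 82, 68, 78, 80, 134, 85, 30, 65, 72]
271 [149, 160, 150,
[... 797 characters left out ...]
, 96, 70, 70, 72, 72, 67, 73, 70]
263 [72, 70, 66, 61, 60, 155, 159, 128, 86, 70, 70, 71, 73, 77, 62, 46]
265 [69, 76, 108, 141, 153, 164, 150, 114, 82, 66, 60, 59, 42, 40, 44, 44]
267 [93, 150, 165, 163, 164, 161, 143, 100, 74, 87, 98, 70, 42, 37, 40, 38]
269 [148, 166, 160, 159, 169, 158, 130, 86, 70, 81, 82, 140, 87, 32, 69, 76]
271 [158, 167, 158, 160, 164, 151, 122, 94, 143, 168, 173, 177, 106, 35, 67, 72]
273 [77, 152, 166, 161, 165, 166, 161, 162, 163, 167, 173, 128, 70, 56, 71, 70]
275 [58, 78, 119, 146, 175, 175, 170, 173, 153, 136, 99, 73, 71, 74, 72, 74]
0.5 [313.6 254.2] [307.4 246.9]
0.4 [313.1 256.6] [305.6 247. ]
0.35 [312.8 257.8] [304.6 247.2]
0.3 [312.6 259. ] [303.7 247.4]
```

The ball now matches its starting image in both views, so the isolator is fully on. A last numeric check of packs and pin before handing in.

Run:
```python
from h import *
L=lambda f:np.load(f,allow_pickle=True).item()
t,s=L("tF.npy"),L("sF.npy")
m=cv2.inRange(cv2.cvtColor(t["pixels"],cv2.COLOR_BGR2HSV),(12,90,70),(32,255,255));k,l,st,ce=cv2.connectedComponentsWithStats(m)
for a,p in zip(st[1:],ce[1:]):
    w=wd(onz(t,p,.110))*1e3
    if 4<a[4]<60 and abs(w[0])<90 and 20<w[1]<75: print("stripe",p.round(1),w.round(1))
g=cv2.cvtColor(t["pixels"],cv2.COLOR_BGR2GRAY)
r=[proj(t,np.array((*dw(0,y),.063))) for y in(-.158,-.165,-.175,-.195,-.215,-.224,-.235)]
print([(p.round().astype(int).tolist(),int(g[int(round(p[1])),int(round(p[0]))])) for p in r])
```

```text
stripe [359.  248.1] [59.5 42.4]
stripe [357.9 253.4] [47.6 42.6]
stripe [357.  258.9] [35.3 42.6]
stripe [350.  291.5] [-36.6  45.3]
[([441, 293], 89), ([444, 294], 85), ([449, 295], 45), ([458, 296], 42), ([467, 298], 43), ([471, 299], 39), ([476, 300], 96)]
```

```bash
python3 -c "
from rig import order,robot
print(robot.get_obs()['time'],order.hand_in())"
```

```text
the job is handed in; nothing more can be done
43.0 None
```

I handed the job in at 43 s; the hand-in gave no verdict.

What I did, in order:
- flipped the isolator off
- stood the two black packs in the dock's +y bays (only two were on the mat)
- pressed the carrier down by its post
- pushed the pin through the plate and lug until its handle met the plate
- flipped the isolator back on

The first push to flip the isolator on left its ball about 3 px short of its starting spot in the side view. I pushed it again, to about 8 N against the end. After that it matched the start picture in the side and top views (match 1.00 and 0.99).

Last checks:
- **Packs:** the camera readings put both packs within about 6 mm of their bay centres (limit 10 mm). The largest offset was sideways, on the pack in the +x bay. The top camera and the wrist camera differ by 1 to 4 mm there. For the -x pack the last top picture showed only one stripe clearly, so its reading is weaker.
- **Carrier:** I measured the post top at about 125 mm, against the 122 mm expected when the catch holds, and the rod passed cleanly through both eyes. I have no direct reading of the catch bolt.
- **Pin:** its handle showed in the last top picture at the place expected when it is home.
- **Not checked:** I reached the picture limit, so the final state was checked by numbers only. The mug had not moved when checked about 3 s before the end; I did not measure the spray can or the tape at the end, but I never went near them.

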